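# Slide the oil bottle into its stock bay

### The arm

A 7-joint arm with a two-finger parallel gripper is mounted at the origin on the work surface. World frame = base frame: x ahead of the robot, y to its left, z up, the work surface at z = 0. Lengths are in m, angles in rad, forces in N, time in s.
With the tool pointing down it reaches from about 0.425 to 0.95 m from the base axis. Payload 16.7 kg.
Tool frame: the origin (TCP) lies at the very end of the fingers, on their centre line; the grasp point (between the pads) lies 19 mm behind it; z points along the fingers, y is the direction in which the jaws open and shut (so a half turn about z gives the same grasp; the last joint's range is limited). The gripper opens to 94 mm and grips with 3 to 60 N. Pads are 16 mm wide; open, the fingers measure 119 mm over their backs; the gripper's body (75 mm by 177 mm) begins 78 mm behind the grasp point.
Start: joints at [-1.454, 0.426, 0.074, 1.606, -0.034, 1.111, -0.067], TCP at [0.177, 0.651, 0.205] pointing down, gripper open.
Joint ranges: [-2.85, 2.85], [-0.5, 2.14], [-1.23, 1.37], [0.21, 2.46], [-1.02, 4.16], [0.16, 2.05], [-2.73, 2.73]. Speed limits (rad/s): [1.89, 1.89, 2.39, 2.39, 3.01, 3.01, 3.01].

### API

Orientations are given as [roll, pitch, yaw] about the fixed x, y, z axes, in that order (R = Rz(yaw) Ry(pitch) Rx(roll)).
In Python, from bench import * gives the robot as it stands.
- The arm moves only by the shell command python3 -m pendant 'ROWS' [FORCE]. ROWS is JSON, a list of rows, each a list of 3 entries, a list of its own where there are three numbers: the finger opening in m, from 0 to 0.094, then the shift along the tool's x, y, z in m, then the turn about the tool's z in rad. In form: [[jaw, [dx, dy, dz], turn], ...]. A call has 1 to 5 rows; each row shifts and turns the commanded pose from where the row before left it, along the tool's axes as they then stand; what a row does not reach is not made up. A row lasts 1/8 s, in which the tool goes at most 62.5 mm and 10.7 degrees, less where a joint would pass 70% of its speed; a pose out of reach is approached as far as the arm can. A call with a gripper value outside its range is refused whole. The fingers move at their own pace and stop on an object; FORCE is the grip in N (left out, the last holds). Time passes only in rows, so rows that do not move let the fingers close. It gives the time, the measured TCP pose, the force and the opening at its end, in the units of the state.
- sense(): the state, without advancing time (a new reading comes with each control period).
- snapshot(name): name is "side" or "top"; returns a dict with "image" (480x640x3 uint8, red, green, blue), "z_map" (480x640 float32, m along the optical axis (not along the pixel's ray), 0 where there is no reading), "mtx" (3x3 intrinsics, pixels), "T" (4x4, takes a point from camera to world coordinates). Camera axes: x right, y up, looking along -z (the intrinsics and any distortion apply to the point x, -y, -z); pixel columns grow to the right and rows downward; lengths in m; the calibration is good to about 2 mm. A picture is of the moment at which its call begins.
- close_job(): hands the job in, once; it reports no verdict.
Trained networks look in the newest picture that a camera, given by its name, has taken for a name from the list of things; names that differ only in an ending like _2 or _b are one class to them, and where a whole thing is asked for, a point or a joint stands for the part that bears it (a point fixed in the world has none). Each returns a list of dicts, best first, with "p" (0 to 1); they miss things now and then, are a little off and sometimes report something else, mostly with a low value. They report only what shows in the picture. A call takes as long as a camera call. They do not tell look-alikes from the thing itself.
- silhouettes(target, camera): "region" (480x640 bool, what is visible of it) and "rect" ([centre column, centre row, width, height] in pixels, round what is visible of it).
- spot_point(target, camera): "xy" ([column, row] in pixels: a listed point, or the origin of a listed thing).
The state is a dict: "clock": time; "joint_positions": joint angles; "qd": joint speeds; "effort": joint torques, N m; "tool_pos": TCP position; "ee_rot": TCP orientation; "wrist_force": force on the tool from outside, world axes, zero at the start; "ft_torque": the same for the moment, N m; "gripper_width": finger opening in m.
Only numpy, scipy, OpenCV 4.12 (cv2) and the standard library are available. Lean on these libraries where they do the work, as an engineer would, in place of code of your own. Each camera call takes 0.05 s, during which the arm holds its last target. There are 200 camera calls.

### The job

Put the tall orange oil bottle away in the empty bay of the wooden rack, the one with the lime-green card on its floor, by pushing it over the counter until it stands right against the back board. It topples easily, so push it gently and low down with your fingertips, touching it only below the top of its white band; keep it upright and on the counter all the way, never picking it up. Leave the other goods where they stand.

Things in the scene. Friction and masses are not known exactly. Their poses are not given: they have to be found in the camera images.
- bottle: orange oil bottle, loose, standing, round: 60 mm diameter, 210 mm tall, 0.4 to 0.75 kg, centre of mass about 90 mm up. Straight-sided to 155 mm, then narrows to a 33 mm black cap. White paper band round it from 75 to 99 mm up. Origin: centre of its underside; z up. Slides with a few newtons when pushed 30 mm up or lower; pushed much higher it tips. Starts out in front of the bays
- bottle_upper: the upper part of the same bottle, rigidly one with it: everything from 100 mm up (just above the white band), not to be touched by the fingers. Origin on the bottle's axis, 100 mm above its underside; z up
- bay_card: thin flat lime-green card (90 x 80 mm, nothing can catch on it) on the counter in the bay to be filled. x points into the bay towards the back board, z up. Origin (not the card's middle): midway between the bay's dividers, 35 mm in front of the back board's face, so the bottle touches the board with its origin at x = +5 mm. Bay mouth (free ends of the dividers): x = -60 mm
- rack: wooden rack, fixed: two bays side by side, open to the robot's right (about -y) and at the top, no floor: goods slide in on the counter. Origin on the counter; x from the mouths to the back board, y along the row. Bay middles at y = -60, 60 mm; three dividers 12 mm thick, 30 mm high, x = -45 to 50 mm; bays 108 mm wide inside. Back board: face at x = 50 mm, 12 mm thick, 45 mm high, 252 mm long
- spray_can: blue spray can with a white cap, loose, standing in the other bay: 54 mm diameter, 166 mm tall; origin: centre of its underside. Leave it alone
- jar: grey jar with a dark lid, loose, on the counter near the work: 64 mm diameter, 90 mm tall; origin: centre of its underside. Leave it alone
- carton: small cardboard carton, loose, on the counter behind the rack: 70 x 90 x 60 mm (x, y, z); origin: centre of its underside. Leave it alone
- grease_tin: red grease tin, loose, on the counter near the work: 68 mm diameter, 55 mm tall; origin: centre of its underside. Leave it alone
Things that resemble listed ones, but are neither listed nor needed, are in the scene too. Of the things shaped like the bottle, the orange one is meant.

How it is judged:
By the outcome, as a careful person would: the job done as asked, in the order asked, and still so for the second after the job is handed in, with the robot touching nothing.
It also fails if it takes over 67 s, if anything falls off the work surface, if the arm or the gripper's body presses on something with over 40 N, if the wrist force passes 120 N, or if a joint passes its speed limit or range.

## Working session

There is one attempt and no reset: what is moved stays moved. The work goes in short steps, Python scripts to look and compute and a shell command to move; the robot and the scene stay as the last step left them, time stands still between calls to the robot, and variables do not carry over. Pictures are saved under pics/ and viewed, about 8 in all and at most 12, crops included, and the job is handed in when it is done.

```bash
mkdir -p pics
cat > h.py <<'E'
from bench import *
import numpy as np, cv2
def pt(s,c,r,win=2):
    z=s["z_map"][int(r)-win:int(r)+win+1,int(c)-win:int(c)+win+1]; z=np.median(z[z>0]) if (z>0).any() else np.nan
    return back(s,c,r,z)
def ray(s,c,r):
    K=s["mtx"]; return s["T"][:3,:3]@np.array([(c-K[0,2])/K[0,0],-(r-K[1,2])/K[1,1],-1.])
def back(s,c,r,z): return s["T"][:3,3]+z*ray(s,c,r)
def onz(s,c,r,h):
    d=ray(s,c,r); o=s["T"][:3,3]; return o+d*(h-o[2])/d[2]
E
python3 - <<'E'
from h import *
np.set_printoptions(precision=4,suppress=True)
print(sense())
for n in("top","side"):
    s=snapshot(n); cv2.imwrite(f"pics/{n}0.png",s["image"][:,:,::-1]); print(n,s["T"][:3,3],-s["T"][:3,2],s["mtx"][0])
    for t in("bottle","bottle_upper","bay_card","rack","spray_can","jar","carton","grease_tin"):
        for d in spot_point(t,n)[:3]: print(t,round(d["p"],2),np.round(d["xy"]),onz(s,*d["xy"],.1 if t=="bottle_upper" else 0))
E
```

```text
{'clock': 0.0, 'joint_positions': array([-1.4545,  0.4267,  0.0738,  1.6066, -0.0341,  1.1108, -0.0671]), 'qd': array([ 0.0006, -0.0009,  0.0005, -0.0004,  0.0004,  0.0001, -0.0009]), 'effort': array([  0.0004, -93.5804,   3.6671, -45.4202,  -0.0489,   0.0196,
         0.0001]), 'tool_pos': array([0.1772, 0.6509, 0.2048]), 'ee_rot': array([-3.1403,  0.0001,  2.8758]), 'wrist_force': array([-0.1426,  0.5721,  0.6678]), 'ft_torque': array([-0.0248, -0.0438, -0.0538]), 'gripper_width': 0.09360240009639743}
top [0.3966 0.0909 1.242 ] [ 0.1252 -0.0004 -0.9921] [617.119    0.     313.7864]
bottle 0.96 [432. 266.] [ 0.5087 -0.1481  0.    ]
bottle 0.89 [423. 316.] [ 0.4076 -0.1277  0.    ]
bottle_upper 0.9 [433. 318.] [ 0.4034 -0.1289  0.1   ]
bottle_upper 0.58 [445. 263.] [ 0.5057 -0.1539  0.1   ]
bay_card 0.85 [258. 215.] [0.6138 0.204  0.    ]
rack 0.77 [264. 241.] [0.5598 0.1906 0.    ]
spray_can 0.92 [253. 269.] [0.5026 0.2139 0.    ]
jar 0.85 [162. 352.] [0.3387 0.3922 0.    ]
carton 0.86 [165. 225.] [0.592  0.3939 0.    ]
grease_tin 0.68 [335. 136.] [0.779  0.0456 0.    ]
side [ 0.3947 -0.6292  1.024 ] [ 0.1523  0.6031 -0.783 ] [517.6686   0.     315.8961]
bottle 0.97 [311. 368.] [ 0.5112 -0.1551  0.    ]
bottle 0.83 [258. 363.] [ 0.4026 -0.1199  0.    ]
bottle_upper 0.79 [309. 345.] [ 0.5062 -0.1532  0.1   ]
bottle_upper 0.76 [257. 344.] [ 0.4052 -0.1264  0.1   ]
bay_card 0.91 [324. 238.] [0.6215 0.1888 0.    ]
rack 0.57 [298. 240.] [0.5549 0.1978 0.    ]
spray_can 0.81 [276. 239.] [0.5018 0.2114 0.    ]
jar 0.94 [203. 200.] [0.3328 0.3906 0.    ]
carton 0.72 [297. 187.] [0.5918 0.3856 0.    ]
grease_tin 0.77 [397. 274.] [0.7701 0.0411 0.    ]
grease_tin 0.54 [325. 238.] [0.6241 0.1879 0.    ]
```

View pics/top0.png

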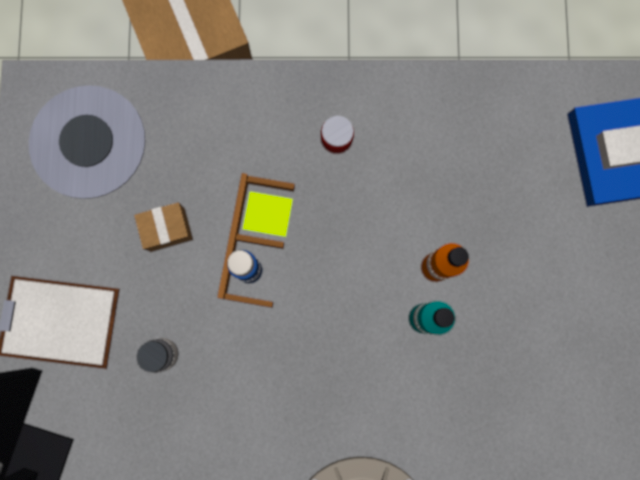

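View pics/side0.png

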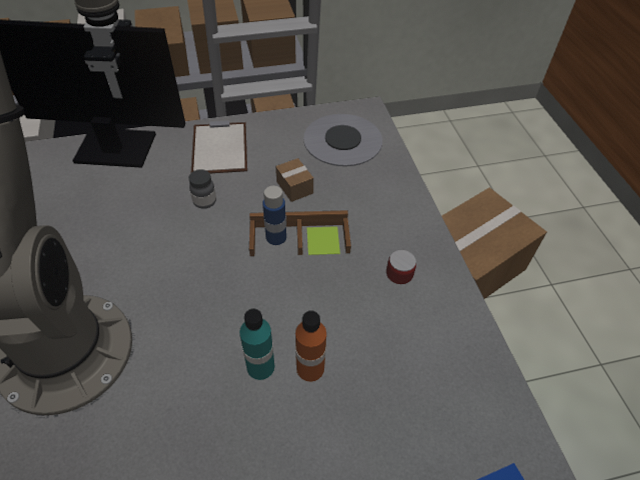

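The side view shows the orange bottle at (311,368) and its teal look-alike at (258,363). The empty bay with the lime card is at (324,240), and the other bay holds the blue can at (275,225). The task means the orange one at top (445,258), base about (0.51, -0.15). Next I'll confirm it in a crop, look at the gripper's shape (body clearance to a 210 mm bottle matters), and fit the rack.

Run:
```python
from h import *
np.set_printoptions(precision=4,suppress=True)
s=snapshot("side"); im=s["image"][:,:,::-1]
a=cv2.resize(im[0:130,40:170],(580,580),interpolation=cv2.INTER_CUBIC)
b=cv2.resize(im[300:390,235:335],None,fx=2.2,fy=2.2*1,interpolation=cv2.INTER_CUBIC)
o=np.zeros((580,800,3),np.uint8);o[:,:580]=a;o[:b.shape[0],580:580+b.shape[1]]=b
cv2.imwrite("pics/crop1.png",o)
# gripper points
vv,uu=np.mgrid[0:130,40:170]; P=[]
for v,u in zip(vv.ravel(),uu.ravel()):
    z=s["z_map"][v,u]
    if z>0:
        p=back(s,u,v,z)
        if abs(p[0]-.177)<.15 and abs(p[1]-.651)<.15 and p[2]>.19: P.append(p)
P=np.array(P); x=sense(); y=x["ee_rot"][2]
d=P-x["tool_pos"]; tx=d[:,0]*np.cos(y)+d[:,1]*np.sin(y); ty=d[:,0]*np.sin(y)-d[:,1]*np.cos(y)
for h in np.arange(-.01,.3,.015):
    m=(d[:,2]>=h)&(d[:,2]<h+.015)
    if m.any(): print(round(h,3),m.sum(),"x",tx[m].min(),tx[m].max(),"y",ty[m].min(),ty[m].max())
for n in("top","side"):
    s=snapshot(n); i=s["image"].astype(int)
    m=(i[...,1]>150)&(i[...,2]<90)&(i[...,0]>120); k,l,st,c=cv2.connectedComponentsWithStats(m.astype(np.uint8)); j=1+st[1:,4].argmax()
    r=cv2.minAreaRect(np.argwhere(l==j)[:,::-1].astype(np.float32)); q=np.array([onz(s,*p,0)[:2] for p in cv2.boxPoints(r)]); print(n,"card",q.tolist(),q.mean(0))
    # board / rack top points by depth
    v,u=np.mgrid[0:480,0:640]; z=s["z_map"]; K=s["mtx"]
    X=np.stack([(u-K[0,2])/K[0,0]*z,-(v-K[1,2])/K[1,1]*z,-z],-1)@s["T"][:3,:3].T+s["T"][:3,3]
    np.save(f"{n}_X.npy",X)
    m=(X[...,2]>.036)&(X[...,2]<.055)&(X[...,0]>.4)&(X[...,0]<.76)&(X[...,1]>.19)&(X[...,1]<.32)&(i[...,0]>i[...,2]+25)
    r=cv2.minAreaRect(X[m][:,:2].astype(np.float32)); print(n,"board",m.sum(),r,cv2.boxPoints(r).tolist())
    for hue in("orange",):
        m=(i[...,0]>i[...,2]+50)&(X[...,2]>.03)&(X[...,2]<.16)&(abs(X[...,0]-.51)<.06)&(abs(X[...,1]+.15)<.06)
        p=X[m]; A=np.c_[2*p[:,:2],np.ones(len(p))]; f=np.linalg.lstsq(A,(p[:,:2]**2).sum(1),rcond=None)[0]; print("bottle",m.sum(),f[:2],np.sqrt(f[2]+f[:2]@f[:2]))
```

```text
-0.01 461 x -0.12983682304512287 0.14991230708862374 y -0.056161545430509344 -0.012129412261561438
0.005 507 x -0.13267379972302057 0.1505921641848706 y -0.06314867990998449 -0.013712595734249218
0.02 536 x -0.13540161836871373 0.15005181097464365 y -0.062414277663935154 -0.01465454232475306
0.035 539 x -0.13748922341122732 0.14923234468302152 y -0.06675200267251444 -0.012756454720028586
0.05 539 x -0.14150332256077752 0.15017539958775428 y -0.0638715566284757 -0.013958379625990112
0.065 494 x -0.1440578372548731 0.15080789654218515 y -0.06492288710699258 -0.014264584895303859
0.08 437 x -0.147205137567398 0.14969554453606612 y -0.07560532649733524 -0.014278198931706211
0.095 634 x -0.14815476909933192 0.1508116122662906 y -0.08587647435072805 -0.009443001267664605
0.11 696 x -0.14759928854353052 0.1498568843326077 y -0.09123273450256246 -0.010400243352908067
0.125 1055 x -0.14869054178792565 0.1503942516254616 y -0.0932198476668234 0.08893670300228577
0.14 770 x -0.14870174094791175 0.1504747360453755 y -0.09264951538502939 0.08489895642125166
0.155 731 x -0.1485281613249008 0.15012
[... 1013 characters left out ...]
58124, 0.2126767337322235], [0.6903660297393799, 0.22448965907096863], [0.6872955560684204, 0.2892727553844452]]
bottle 391 [ 0.5058 -0.1523] 0.02794274286524799
side card [[0.5879407659803243, 0.23167458802886587], [0.6651264824123122, 0.21932324830269023], [0.646364650050205, 0.13599592036787977], [0.5722533573027307, 0.1481190178843298]] [0.6179 0.1838]
side board 321 ((0.5691240429878235, 0.2496710568666458), (0.01854667067527771, 0.2495267242193222), 79.70380401611328) [[0.4447122812271118, 0.26284685730934143], [0.690220832824707, 0.21824723482131958], [0.6935358047485352, 0.2364952564239502], [0.44802725315093994, 0.28109487891197205]]
bottle 182 [ 0.5079 -0.1554] 0.027024592947548772
```

View pics/crop1.png

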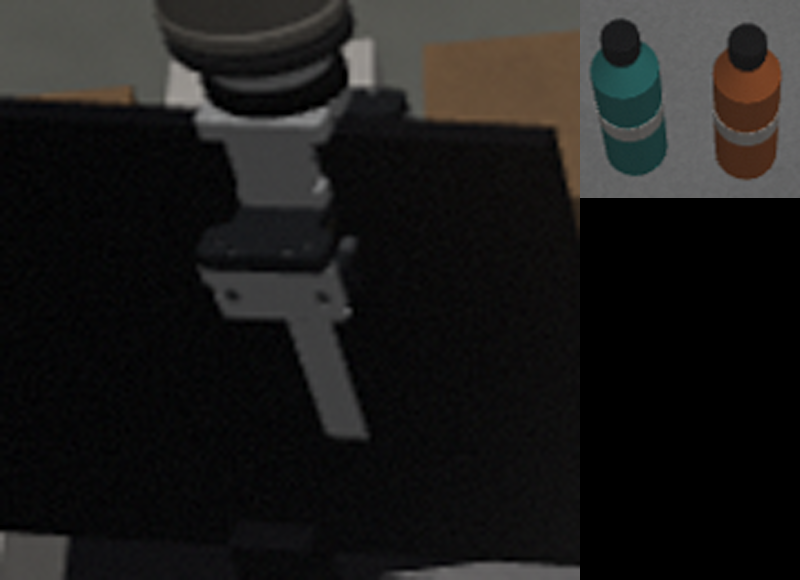

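The crop confirms the orange bottle (right) next to the teal one. The gripper body reaches ±37 mm in tool x and starts about 97 mm above the tips. With the tool vertical it would hit the 210 mm bottle before the fingertips did, so the tool needs to lean about 20-25° with its tips ahead. The rows have no tilt, so I'll see what the arm does at the edge of its reach, starting by going up through clear space.

```bash
python3 -m pendant '[[0.04,[0,0,-0.06],0],[0.04,[0,0,-0.06],0],[0.04,[0,0,-0.06],0],[0.04,[0,0,-0.06],0],[0.04,[0,0,-0.06],0]]' 20
python3 - <<'E'
from h import *
s=sense();print(s["joint_positions"].round(3),s["ee_rot"].round(3))
X=np.load("side_X.npy");m=(X[...,2]>.03)&(X[...,2]<.6)&(X[...,1]>.5)&(X[...,1]<1.3)&(X[...,0]>-.1)&(X[...,0]<.6)
p=X[m]
for y in np.arange(.5,1.3,.08):
    q=p[(p[:,1]>=y)&(p[:,1]<y+.08)]
    if len(q)>15: print(y.round(2),len(q),np.percentile(q,[2,98],axis=0).round(2).tolist())
E
```

```text
clock: 1.68
tool_pos: [0.1773, 0.6508, 0.5077]
ee_rot: [3.141, -0.0, 2.876]
wrist_force: [0.5, 0.2, 0.1]
gripper_width: 0.0478
[-1.469  0.334  0.105  1.108 -0.035  1.701 -0.07 ] [ 3.141 -0.     2.876]
0.5 491 [[0.13, 0.56, 0.3], [0.19, 0.58, 0.35]]
0.58 10901 [[0.07, 0.58, 0.07], [0.31, 0.66, 0.44]]
0.66 6266 [[-0.1, 0.66, 0.11], [0.08, 0.71, 0.38]]
0.98 705 [[0.43, 1.03, 0.08], [0.59, 1.06, 0.22]]
1.06 622 [[0.42, 1.06, 0.04], [0.59, 1.12, 0.16]]
1.14 238 [[0.38, 1.2, 0.03], [0.59, 1.22, 0.07]]
1.22 435 [[0.38, 1.22, 0.05], [0.6, 1.3, 0.07]]
```

```bash
python3 -m pendant '[[0.04,[0,0,-0.06],0],[0.04,[0,0,-0.06],0],[0.04,[0,0,-0.06],0],[0.04,[0,0,-0.06],0],[0.04,[0,0,-0.06],0]]'; python3 -c "
from bench import *
s=sense();print(s['joint_positions'].round(3),s['ee_rot'].round(3))"
```

```text
clock: 2.3
tool_pos: [0.169, 0.6186, 0.7172]
ee_rot: [3.035, -0.001, 2.874]
wrist_force: [0.1, -0.8, 0.2]
gripper_width: 0.0398
[-1.622  0.36   0.441  0.651 -0.182  2.048 -0.004] [ 3.035e+00 -1.000e-03  2.874e+00]
```

The tilt shows: 6° with the tips leaning towards about +y, which is the way I need. I'll continue.

```bash
python3 -m pendant '[[0.04,[0,0.02,-0.055],0],[0.04,[0,0.02,-0.055],0],[0.04,[0,0.02,-0.055],0],[0.04,[0,0.02,-0.055],0],[0.04,[0,0.02,-0.055],0]]'; python3 -c "
from bench import *
s=sense();print(s['joint_positions'].round(3),s['ee_rot'].round(3))"
```

```text
clock: 2.92
tool_pos: [0.1663, 0.6056, 0.829]
ee_rot: [2.806, -0.004, 2.875]
wrist_force: [-0.1, 0.3, -0.1]
gripper_width: 0.0402
[-1.636  0.32   0.509  0.464 -0.225  2.048 -0.01 ] [ 2.806 -0.004  2.875]
```

```bash
python3 -m pendant '[[0.04,[0,0.01,-0.06],0],[0.04,[0,0.01,-0.06],0],[0.04,[0,0.01,-0.04],0]]'; python3 -m pendant '[[0.04,[0,0,0.05],0],[0.04,[0,0,0.05],0]]'; python3 -c "
from bench import *
s=sense();print(s['joint_positions'].round(3),s['ee_rot'].round(3))"
```

```text
clock: 3.3
tool_pos: [0.1532, 0.5534, 0.8958]
ee_rot: [2.689, -0.005, 2.875]
wrist_force: [-0.6, -0.3, 0.5]
gripper_width: 0.0398
clock: 3.55
tool_pos: [0.1643, 0.5956, 0.8079]
ee_rot: [2.691, -0.006, 2.874]
wrist_force: [1.6, 1.3, 0.8]
gripper_width: 0.0399
[-1.927  0.113  0.628  0.825 -0.067  1.773 -0.044] [ 2.691 -0.006  2.874]
```

The tilt persists (25.8°, tips leaning to azimuth about 75°). I'll turn the tool so its x axis points at azimuth about 90°, which keeps the body's left end away from the teal bottle. The fingers, 36 mm apart, will then cradle the bottle from behind.

```bash
cat >> h.py <<'E'
from scipy.spatial.transform import Rotation as Ro
def go(*pts):
    s=sense(); R=Ro.from_euler("xyz",s["ee_rot"]).as_matrix(); p=s["tool_pos"]
    print("tcp",p.round(4),"rpy",s["ee_rot"].round(3),"q",s["joint_positions"].round(2),"F",s["wrist_force"].round(1),"w",round(s["gripper_width"],4),"t",s["clock"]); print("axes x",R[:,0].round(3),"y",R[:,1].round(3),"z",R[:,2].round(3))
    for q in pts:
        d=R.T@(np.array(q)-p); n=np.linalg.norm(d); print(q,"tool d",d.round(4),"len",n.round(4)); p=np.array(q)
E
python3 -m pendant '[[0.036,[0,0,0],0.18],[0.036,[0,0,0],0.18],[0.036,[0,0,0],0.18],[0.036,[0,0,0],0.18],[0.036,[0,0,0],0.18]]';python3 -m pendant '[[0.036,[0,0,0],0.18],[0.036,[0,0,0],0.18],[0.036,[0,0,0],0.05]]'
python3 -c "
from h import *
go((.48,.35,.5),(.49,-.26,.35))"
```

```text
clock: 4.18
tool_pos: [0.1637, 0.5956, 0.8084]
ee_rot: [2.858, -0.352, 2.018]
wrist_force: [0.1, 0.4, 0.3]
gripper_width: 0.036
clock: 4.55
tool_pos: [0.1637, 0.5956, 0.8083]
ee_rot: [3.026, -0.434, 1.584]
wrist_force: [-0.1, -0.6, 0.9]
gripper_width: 0.0362
tcp [0.1637 0.5956 0.8083] rpy [ 3.026 -0.434  1.584] q [-2.01  0.12  0.74  0.82 -0.09  1.78 -1.34] F [-0.1 -0.6  0.9] w 0.0362 t 4.55
axes x [-0.012  0.907  0.421] y [ 0.994 -0.035  0.104] z [ 0.109  0.419 -0.901]
(0.48, 0.35, 0.5) tool d [-0.3564  0.2907  0.2095] len 0.5054
(0.49, -0.26, 0.35) tool d [-0.6166  0.0156 -0.1195] len 0.6283
```

```bash
python3 -m pendant '[[0.036,[-0.04,0.032,0.023],0],[0.036,[-0.04,0.032,0.023],0],[0.036,[-0.04,0.032,0.023],0],[0.036,[-0.04,0.032,0.023],0],[0.036,[-0.04,0.032,0.023],0]]';python3 -m pendant '[[0.036,[-0.04,0.032,0.023],0],[0.036,[-0.04,0.032,0.023],0],[0.036,[-0.04,0.032,0.023],0],[0.036,[-0.04,0.032,0.023],0]]'
python3 -c "
from h import *
go((.49,-.26,.35))"
```

```text
clock: 5.18
tool_pos: [0.3397, 0.4562, 0.6363]
ee_rot: [3.025, -0.434, 1.589]
wrist_force: [0.9, -0.0, 0.6]
gripper_width: 0.0359
clock: 5.68
tool_pos: [0.4797, 0.3455, 0.4994]
ee_rot: [3.026, -0.434, 1.588]
wrist_force: [1.3, 0.2, 0.1]
gripper_width: 0.036
tcp [0.4797 0.3455 0.4994] rpy [ 3.026 -0.434  1.588] q [-2.01 -0.39  1.09  1.66  0.17  1.25 -0.91] F [1.3 0.2 0.1] w 0.036 t 5.675
axes x [-0.016  0.907  0.42 ] y [ 0.994 -0.032  0.105] z [ 0.109  0.42  -0.901]
(0.49, -0.26, 0.35) tool d [-0.6123  0.0138 -0.1182] len 0.6238
```

```bash
python3 -m pendant '[[0.036,[-0.05,0.001,-0.01],0],[0.036,[-0.05,0.001,-0.01],0],[0.036,[-0.05,0.001,-0.01],0],[0.036,[-0.05,0.001,-0.01],0],[0.036,[-0.05,0.001,-0.01],0]]'
python3 -c "
from h import *
go((.49,-.26,.35))"
```

```text
clock: 6.3
tool_pos: [0.4818, 0.0969, 0.4411]
ee_rot: [3.025, -0.435, 1.588]
wrist_force: [0.4, 0.1, 0.8]
gripper_width: 0.0359
tcp [0.4818 0.0969 0.4411] rpy [ 3.025 -0.435  1.588] q [-1.42 -0.48  0.99  1.83  0.06  1.29 -0.45] F [0.4 0.1 0.8] w 0.0359 t 6.3
axes x [-0.016  0.907  0.421] y [ 0.994 -0.032  0.106] z [ 0.109  0.42  -0.901]
(0.49, -0.26, 0.35) tool d [-0.3622  0.0099 -0.0671] len 0.3685
```

```bash
python3 -m pendant '[[0.036,[-0.05,0.001,-0.01],0],[0.036,[-0.05,0.001,-0.01],0],[0.036,[-0.05,0.001,-0.01],0],[0.036,[-0.05,0.002,-0.01],0],[0.036,[-0.05,0.002,-0.01],0]]'
python3 -m pendant '[[0.036,[-0.05,0.002,-0.01],0],[0.036,[-0.05,0.002,-0.01],0]]'
python3 -c "
from h import *
go((.505,-.24,.1),(.505,-.24,.015))"
```

```text
clock: 6.92
tool_pos: [0.4844, -0.1488, 0.3833]
ee_rot: [3.021, -0.431, 1.59]
wrist_force: [12.7, -79.1, -48.8]
gripper_width: 0.0358
clock: 7.18
tool_pos: [0.4513, -0.2173, 0.3782]
ee_rot: [2.989, -0.397, 1.584]
wrist_force: [-0.2, -0.5, -0.0]
gripper_width: 0.0361
tcp [ 0.4513 -0.2173  0.3782] rpy [ 2.989 -0.397  1.584] q [-1.15 -0.5   1.37  1.78  0.07  1.4   0.19] F [-0.2 -0.5 -0. ] w 0.0361 t 7.175
axes x [-0.012  0.922  0.387] y [ 0.989 -0.046  0.14 ] z [ 0.147  0.385 -0.911]
(0.505, -0.24, 0.1) tool d [-0.1292  0.0153  0.2527] len 0.2842
(0.505, -0.24, 0.015) tool d [-0.0329 -0.0119  0.0775] len 0.085
```

A wrist force spike of about 90 N came in mid-air as joints 2 and 3 reached their limits, so I'm checking that nothing was touched.

Run:
```python
from h import *
s=snapshot("side"); cv2.imwrite("pics/s2.png",s["image"][:,:,::-1])
for t in ("bottle","spray_can","grease_tin","jar","carton"): print(t,[(round(d["p"],2),onz(s,*d["xy"],0)[:2].round(3)) for d in spot_point(t,"side")[:2]])
```

```text
bottle [(0.97, array([ 0.508, -0.153])), (0.81, array([ 0.399, -0.127]))]
spray_can []
grease_tin [(0.89, array([0.771, 0.047]))]
jar []
carton []
```

View pics/s2.png

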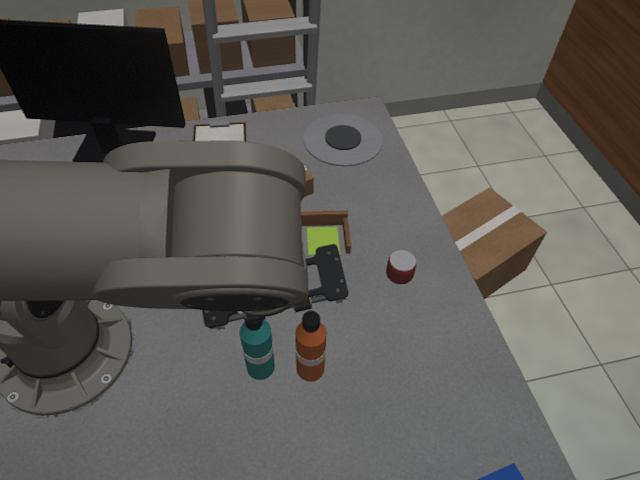

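The orange and teal bottles still stand at (311,350) and (258,350), nothing was touched, and the gripper is above them at about (275,295). The spike was joint-limit jerk, so I'll move gently outward and down.

```bash
python3 -m pendant '[[0.036,[-0.01,0.02,0.005],0],[0.036,[-0.01,0.02,0.005],0],[0.036,[-0.01,0.02,0.005],0],[0.036,[-0.01,0.02,0.005],0],[0.036,[-0.01,0.02,0.005],0]]'
python3 -c "
from h import *
go((.505,-.24,.3),(.505,-.24,.015))"
```

```text
clock: 8.1
tool_pos: [0.4965, -0.2108, 0.3811]
ee_rot: [2.938, -0.343, 1.573]
wrist_force: [0.8, 0.4, 0.3]
gripper_width: 0.0358
tcp [ 0.4965 -0.2108  0.3811] rpy [ 2.938 -0.343  1.573] q [-1.22 -0.49  1.37  1.76  0.12  1.33  0.11] F [0.8 0.4 0.3] w 0.0358 t 8.1
axes x [-0.002  0.942  0.336] y [ 0.979 -0.066  0.191] z [ 0.202  0.329 -0.922]
(0.505, -0.24, 0.3) tool d [-0.0548 -0.0052  0.0669] len 0.0866
(0.505, -0.24, 0.015) tool d [-0.0958 -0.0544  0.2629] len 0.285
```

The tilt is slipping away because the elbow swung to the limits of joints 2 and 3. I'll fit a kinematic model from the logged poses so I can plan a posture that works.

```bash
cat > kin.py <<'E'
import numpy as np, json, os
from scipy.spatial.transform import Rotation as Ro
from scipy.optimize import least_squares
D=[([-1.4545,.4267,.0738,1.6066,-.0341,1.1108,-.0671],[.1772,.6509,.2048],[-3.1403,.0001,2.8758]),
([-1.469,.334,.105,1.108,-.035,1.701,-.07],[.1773,.6508,.5077],[3.141,0,2.876]),
([-1.622,.36,.441,.651,-.182,2.048,-.004],[.169,.6186,.7172],[3.035,-.001,2.874]),
([-1.636,.32,.509,.464,-.225,2.048,-.01],[.1663,.6056,.829],[2.806,-.004,2.875]),
([-1.927,.113,.628,.825,-.067,1.773,-.044],[.1643,.5956,.8079],[2.691,-.006,2.874]),
([-2.01,.12,.74,.82,-.09,1.78,-1.34],[.1637,.5956,.8083],[3.026,-.434,1.584]),
([-2.01,-.39,1.09,1.66,.17,1.25,-.91],[.4797,.3455,.4994],[3.026,-.434,1.588]),
([-1.42,-.48,.99,1.83,.06,1.29,-.45],[.4818,.0969,.4411],[3.025,-.435,1.588]),
([-1.15,-.5,1.37,1.78,.07,1.4,.19],[.4513,-.2173,.3782],[2.989,-.397,1.584]),
([-1.22,-.49,1.37,1.76,.12,1.33,.11],[.4965,-.2108,.3811],[2.938,-.343,1.573])]
LO=np.array([-2.85,-.5,-1.23,.21,-1.02,.16,-2.73]);HI=np.array([2.85,2.14,1.37,2.46,4.16,2.05,2.73])
rz=lambda a:Ro.from_euler("z",a).as_matrix(); ry=lambda a:Ro.from_euler("y",a).as_matrix()
def fk(q,P):
    s=P["s"];k=P["k"]  # k: a0,a2..a7 angle offs (7), h,a,b,c, ex,ey (elbow), wx
    R=rz(s[0]*q[0]+k[0]);p=np.array([0,0,k[7]]);J=[]
    pts=[p]
    R=R@ry(q[1]+k[1])@rz(s[1]*q[2]+k[2]);p=p+R@[k[11],0,k[8]];pts.append(p)
    R=R@ry(q[3]+k[3])@rz(s[2]*q[4]+k[4]);p=p+R@[k[12],0,k[9]];pts.append(p)
    R=R@ry(q[5]+k[5])@rz(s[3]*q[6]+k[6]);p=p+R@[0,0,k[10]]
    return p,R,pts
def res(k,s):
    o=[]
    for q,p,e in D:
        a,R,_=fk(np.array(q),dict(s=s,k=k)); o+=list((a-p)*3)+list((Ro.from_matrix(R.T)*Ro.from_euler("xyz",e)).as_rotvec())
    return np.r_[o,.001*k[11:13]]
def fit():
    best=None
    for c7 in(0,np.pi):
     for b in range(16):
      s=[1-2*((b>>i)&1) for i in range(4)]
      for a0 in (0,np.pi):
        f=least_squares(res,[a0,0,0,0,0,0,c7,.35,.4,.4,.3,0,0],args=(s,))
        if best is None or f.cost<best[0]: best=(f.cost,s,f.x)
    return best
if os.path.exists("kin.json"): P=json.load(open("kin.json"))
if __name__=="__main__":
    c,s,k=fit(); print(c,s,k.round(4)); print(np.abs(res(k,s)).reshape(-1)[:60].reshape(10,6).max(1).round(4)); json.dump(dict(s=list(s),k=list(k)),open("kin.json","w"))
E
time python3 kin.py
```

```text
0.005076494422846715 [-1, -1, -1, -1] [-0.0553 -0.0242 -0.0372 -0.0077  0.005   0.0318  1.4826  0.2942  0.5177
  0.5044  0.3438  0.0287  0.011 ]
[0.0256 0.0319 0.0102 0.0294 0.0257 0.0253 0.0195 0.0217 0.0283 0.0172]
real	2m37.071s
user	2m32.124s
sys	0m0.181s
```

```bash
cat > sim.py <<'E'
from kin import *
def step(q,p,R,lam=1e-3,wr=.3):
    f=lambda x:(lambda a,B:np.r_[(a-p),wr*(Ro.from_matrix(B.T@R)).as_rotvec(),lam*(x-q)])(*fk(x,P)[:2])
    r=least_squares(f,np.clip(q,LO+1e-6,HI-1e-6),bounds=(LO,HI),xtol=1e-8,ftol=1e-8,max_nfev=30); return r.x
def run(q,rows,**k):
    # commanded pose = reached pose each row
    p,R,_=fk(q,P)
    for d,t in rows:
        p=p+R@d; R=R@rz(t); q=step(q,p,R,**k)
        p2,R2,_=fk(q,P)
        if np.linalg.norm(p2-p)>1e-3 or np.linalg.norm((R2.T@R)-np.eye(3))>.01: p,R=p2,R2
    return q
def show(q,t=""):
    p,R,pts=fk(q,P); print(t,"q",q.round(2),"p",p.round(3),"z",R[:,2].round(3),"x",R[:,0].round(2),"elbow",pts[1].round(2),"wrist",pts[2].round(2))
E
cat > t1.py <<'E'
from sim import *
for wr in(.1,.3,1.):
    q=np.array(D[0][0]); 
    q=run(q,[([0,0,-.06],0)]*5,wr=wr); show(q,wr)
    q=run(q,[([0,0,-.06],0)]*5,wr=wr); show(q)
    q=run(q,[([0,.02,-.055],0)]*5,wr=wr); show(q)
q=np.array(D[4][0]); q=run(q,[([0,0,0],.18)]*7+[([0,0,0],.05)]); show(q,"turn")
q=run(q,[([-.04,.032,.023],0)]*9); show(q,"mv")
q=run(q,[([-.05,.001,-.01],0)]*5); show(q,"mv2")
show(np.array(D[9][0]),"now")
# good posture IK for work poses
z=np.array([.115,.42,-.9]);z/=np.linalg.norm(z); x=np.array([0,.907,.42]);x-=z*(x@z);x/=np.linalg.norm(x);R=np.c_[x,np.cross(z,x),z]
for p in((.5,-.24,.02),(.62,.17,.02)):
    for q3 in(-.4,0,.4,.8,1.2):
        q0=np.array([.3,.4,q3,1.9,0,1.1,.8])
        f=lambda y:(lambda a,B:np.r_[(a-np.array(p)),.3*(Ro.from_matrix(B.T@R)).as_rotvec(),.003*(y[2]-q3)])(*fk(y,P)[:2])
        r=least_squares(f,q0,bounds=(LO,HI)); show(r.x,"ik %.4f"%r.cost)
E
time python3 t1.py
```

```text
0.1 q [-1.46  0.33  0.08  1.13 -0.02  1.68 -0.08] p [0.174 0.66  0.496] z [ 0.008 -0.002 -1.   ] x [-0.96  0.27 -0.01] elbow [0.03 0.18 0.78] wrist [0.17 0.66 0.84]
 q [-1.39  0.38 -0.02  0.43  0.01  2.05 -0.1 ] p [0.168 0.645 0.789] z [ 0.078  0.265 -0.961] x [-0.96  0.27 -0.01] elbow [0.05 0.2  0.77] wrist [0.14 0.55 1.12]
 q [-1.8   0.29  1.37  0.21 -0.96  1.83 -0.03] p [0.15  0.583 1.053] z [ 0.209  0.77  -0.603] x [-0.97  0.26 -0.  ] elbow [0.   0.15 0.79] wrist [0.08 0.32 1.26]
0.3 q [-1.46  0.33  0.08  1.13 -0.02  1.68 -0.08] p [0.174 0.66  0.496] z [ 0.008 -0.002 -1.   ] x [-0.96  0.27 -0.01] elbow [0.03 0.18 0.78] wrist [0.17 0.66 0.84]
 q [-1.39  0.36 -0.01  0.53  0.01  2.05 -0.1 ] p [0.165 0.635 0.758] z [ 0.059  0.191 -0.98 ] x [-0.96  0.27 -0.01] elbow [0.05 0.19 0.77] wrist [0.15 0.57 1.09]
 q [-1.71  0.37  1.3   0.21 -0.97  2.05 -0.02] p [0.152 0.587 0.95 ] z [ 0.156  0.56  -0.814] x [-0.96  0.26 -0.  ] elbow [0.01 0.19 0.78] wrist [0.1  0.39 1.23]
1.0 q [-1.46  0.33  0.08  1.13 -0.02  1.68 -0.08] p [0.174 0.66  0.496] z [ 0.008 -0.002 -1.   ] x [-0.96  0.27 -0.01] elb
[... 2116 characters left out ...]
[-0.12  0.53 -0.    1.98 -0.76  0.64  0.47] p [0.62 0.17 0.02] z [ 0.115  0.42  -0.9  ] x [-0.    0.91  0.42] elbow [0.28 0.02 0.73] wrist [0.58 0.03 0.33]
ik 0.0000 q [-0.45  0.57  0.4   1.98 -1.    0.77  0.63] p [0.62 0.17 0.02] z [ 0.115  0.42  -0.9  ] x [-0.    0.91  0.42] elbow [0.27 0.1  0.72] wrist [0.58 0.03 0.33]
ik 0.0000 q [-0.49  0.58  0.44  1.98 -1.02  0.79  0.65] p [0.62 0.17 0.02] z [ 0.115  0.42  -0.9  ] x [-0.    0.91  0.42] elbow [0.27 0.11 0.72] wrist [0.58 0.03 0.33]
ik 0.0000 q [-0.49  0.58  0.44  1.98 -1.02  0.79  0.65] p [0.62 0.17 0.02] z [ 0.115  0.42  -0.9  ] x [-0.    0.91  0.42] elbow [0.27 0.11 0.72] wrist [0.58 0.03 0.33]
real	0m6.445s
user	0m6.596s
sys	0m0.173s
```

The model reproduces the logged motions. Working poses exist with joint 2 at about +0.55, so I need to bring the elbow round. I'll search in simulation for a detour that does this and keeps the tilt.

```bash
cat > t2.py <<'E'
from sim import *
def world(q,wp,n=.04):
    for w in wp:
        p,R,_=fk(q,P); N=max(1,int(np.ceil(np.linalg.norm(w-p)/n)))
        for i in range(N):
            p,R,_=fk(q,P); q=step(q,p+(w-p)/(N-i),R,wr=.5)
    return q
if __name__=="__main__":
    rng=np.random.default_rng(0); q0=np.array(D[9][0]); o=[]
    G=np.array([[.5,-.26,.2],[.5,-.26,.05]])
    cands=[[(.75,y,z)] for y in(-.4,-.2,.1,.4) for z in(.3,.6,.9)]+[[(.4,-.7,z)] for z in(.3,.6)]+[[(.35,-.5,z),(.75,-.2,z)] for z in (.3,.6)]+[[(.5,.35,.6),(.8,0,.6)],[(.6,.5,.5),(.8,-.2,.4)],[(.4,.7,.6),(.8,-.2,.4)]]
    for c in cands:
        try: q=world(q0,[np.array(w) for w in c]); qm=q; q=world(q,G)
        except Exception as e: print(c,e); continue
        p,R,_=fk(q,P); print(c,"mid",qm.round(2),"end",q.round(2),"p",p.round(2),"z",R[:,2].round(2))
E
time python3 t2.py
```

```text
[(0.75, -0.4, 0.3)] mid [-1.27 -0.5   1.37  1.86  0.58  0.78 -0.18] end [-1.09 -0.5   1.37  2.46  1.18  0.37 -0.78] p [ 0.47 -0.24  0.14] z [ 0.53 -0.13 -0.84]
[(0.75, -0.4, 0.6)] mid [-1.46 -0.5   1.37  1.32  0.46  1.25 -0.07] end [-1.06 -0.5   1.37  2.46  1.07  0.33 -0.66] p [ 0.46 -0.23  0.14] z [ 0.54 -0.09 -0.84]
[(0.75, -0.4, 0.9)] mid [-1.9  -0.5   1.37  0.63  0.74  1.64 -0.07] end [-1.04 -0.5   1.37  2.46  1.12  0.28 -0.71] p [ 0.47 -0.24  0.15] z [ 0.59 -0.09 -0.8 ]
[(0.75, -0.2, 0.3)] mid [-1.47 -0.5   1.37  1.87  0.48  0.85 -0.31] end [-1.05 -0.5   1.37  2.46  0.94  0.36 -0.53] p [ 0.45 -0.22  0.13] z [ 0.51 -0.06 -0.86]
[(0.75, -0.2, 0.6)] mid [-1.68 -0.5   1.37  1.29  0.4   1.37 -0.25] end [-1.04 -0.5   1.37  2.45  0.83  0.36 -0.42] p [ 0.45 -0.22  0.13] z [ 0.5  -0.03 -0.86]
[(0.75, -0.2, 0.9)] mid [-2.25 -0.5   1.37  0.48  0.8   1.86 -0.25] end [-1.01 -0.5   1.37  2.46  0.85  0.29 -0.44] p [ 0.46 -0.22  0.14] z [ 0.56 -0.03 -0.83]
[(0.75, 0.1, 0.3)] mid [-1.87 -0.5   1.37  1.9   0.58  0.81 -0.75] end [-1.03 -0.5   1.37  2.44  0.74  0.36 -0.33] p [ 0.45 -0.22  0.13] z [
[... 1358 characters left out ...]
74 -0.5   1.37  1.28  0.54  1.38 -0.29] end [-1.06 -0.5   1.37  2.46  0.95  0.38 -0.53] p [ 0.45 -0.22  0.13] z [ 0.5  -0.06 -0.87]
[(0.5, 0.35, 0.6), (0.8, 0, 0.6)] mid [-0.26  0.59  0.8   0.72 -0.87  1.85  0.08] end [ 0.01  0.61  0.78  1.99 -0.92  1.09  1.29] p [ 0.5  -0.26  0.05] z [ 0.2   0.35 -0.92]
[(0.6, 0.5, 0.5), (0.8, -0.2, 0.4)] mid [-0.11  0.7   0.87  1.03 -0.92  1.67  0.52] end [-0.04  0.64  0.84  1.99 -0.96  1.12  1.31] p [ 0.5  -0.26  0.05] z [ 0.2   0.35 -0.92]
[(0.4, 0.7, 0.6), (0.8, -0.2, 0.4)] mid [-0.04  0.65  0.7   1.03 -0.81  1.63  0.48] end [ 0.08  0.57  0.69  1.99 -0.87  1.05  1.25] p [ 0.5  -0.26  0.05] z [ 0.2   0.35 -0.92]
real	0m26.738s
user	0m27.110s
sys	0m0.136s
```

```bash
cat > t3.py <<'E'
from t2 import *
q0=np.array(D[9][0]); A=lambda *w:[np.array(x,float) for x in w]
q1=world(q0,A((.5,.35,.6))); show(q1,"A")
for B in((.3,.75,.6),(.2,.8,.6)):
    q2=world(q1,A(B)); show(q2,"B")
    for C in(None,(.2,.75,.85),(.1,.75,.85),(.2,.75,.95),(.1,.75,.95)):
      for Dd in((.8,-.1,.4),(.75,-.45,.4)):
        q=world(q2,A(C)) if C else q2; q=world(q,A(Dd,(.52,-.27,.2),(.5,-.26,.03))); e=q; q=world(q,A((.53,-.14,.03),(.6,.1,.03),(.615,.17,.03)))
        p,R,_=fk(q,P); print(B,C,Dd,"w",e.round(2),"goal",q.round(2),p.round(3),"z",fk(e,P)[1][:,2].round(2),R[:,2].round(2))
E
python3 t3.py
```

```text
A q [-1.25 -0.06  0.61  1.42 -0.14  1.41 -0.67] p [0.5  0.35 0.6 ] z [ 0.199  0.346 -0.917] x [-0.    0.94  0.35] elbow [ 0.01 -0.02  0.81] wrist [0.43 0.23 0.92]
B q [-1.52  0.35  0.34  0.97 -0.08  1.43 -1.26] p [0.3  0.75 0.6 ] z [ 0.199  0.346 -0.917] x [-0.    0.94  0.35] elbow [0.03 0.19 0.78] wrist [0.23 0.63 0.92]
(0.3, 0.75, 0.6) None (0.8, -0.1, 0.4) w [ 0.02  0.64  0.77  2.   -0.96  1.07  1.32] goal [-0.57  0.51  0.47  2.06 -1.02  0.65  0.63] [0.615 0.17  0.03 ] z [ 0.2   0.35 -0.92] [ 0.2   0.35 -0.92]
(0.3, 0.75, 0.6) None (0.75, -0.45, 0.4) w [ 0.    0.65  0.79  2.   -0.97  1.08  1.33] goal [-0.57  0.51  0.47  2.06 -1.02  0.65  0.63] [0.615 0.17  0.03 ] z [ 0.2   0.35 -0.92] [ 0.2   0.35 -0.92]
(0.3, 0.75, 0.6) (0.2, 0.75, 0.85) (0.8, -0.1, 0.4) w [-1.02 -0.5   1.37  2.46  0.83  0.31 -0.46] goal [-2.03 -0.5   1.37  2.45  1.46  0.65 -1.88] [0.525 0.139 0.148] z [ 0.54 -0.03 -0.84] [ 0.56  0.07 -0.83]
(0.3, 0.75, 0.6) (0.2, 0.75, 0.85) (0.75, -0.45, 0.4) w [-1.08 -0.5   1.37  2.46  1.14  0.35 -0.79] goal [-2.04 -0.5   1.37  2.44  1.46  0.67 -1.86] [0.524 0.138 0.148] z [ 0
[... 2817 characters left out ...]
.65 -1.94] [0.525 0.139 0.148] z [ 0.56 -0.02 -0.83] [ 0.56  0.07 -0.83]
(0.2, 0.8, 0.6) (0.2, 0.75, 0.95) (0.75, -0.45, 0.4) w [-1.04 -0.5   1.37  2.46  1.06  0.3  -0.76] goal [-2.04 -0.5   1.37  2.45  1.46  0.67 -1.94] [0.525 0.138 0.148] z [ 0.56 -0.08 -0.82] [ 0.56  0.06 -0.83]
(0.2, 0.8, 0.6) (0.1, 0.75, 0.95) (0.8, -0.1, 0.4) w [-1.   -0.5   1.37  2.46  0.78  0.29 -0.47] goal [-2.03 -0.5   1.37  2.45  1.46  0.65 -1.94] [0.525 0.139 0.148] z [ 0.55 -0.02 -0.83] [ 0.56  0.07 -0.83]
(0.2, 0.8, 0.6) (0.1, 0.75, 0.95) (0.75, -0.45, 0.4) w [-1.05 -0.5   1.37  2.46  1.07  0.31 -0.76] goal [-2.04 -0.5   1.37  2.45  1.46  0.67 -1.93] [0.525 0.138 0.148] z [ 0.56 -0.09 -0.83] [ 0.56  0.06 -0.83]
```

```bash
cat > t4.py <<'E'
from t2 import *
q0=np.array(D[9][0]); A=lambda *w:[np.array(x,float) for x in w]
q1=world(q0,A((.5,.35,.6)))
for B in((.3,.75,.6),):
    q2=world(q1,A(B))
    for C in((.2,.75,.7),(.2,.75,.75),(.15,.9,.6),(.15,1.,.6),(.15,1.,.5),(.15,1.1,.55),(0,1,.55),(.0,1.1,.55)):
      for Dd in(((.8,.1,.5),),((.6,.6,.5),(.8,.1,.5),)):
        qc=world(q2,A(C)); q=world(qc,A(*Dd)); qd=q; q=world(q,A((.52,-.27,.2),(.5,-.26,.03))); e=q; q=world(q,A((.53,-.14,.03),(.6,.1,.03),(.615,.17,.03)))
        p,R,_=fk(q,P); print(C,len(Dd),"c",qc.round(2),fk(qc,P)[1][:,2].round(2),"d",qd.round(2),"w",e.round(2),p.round(3),"z",fk(e,P)[1][:,2].round(2),R[:,2].round(2))
E
python3 t4.py
```

```text
(0.2, 0.75, 0.7) 1 c [-1.62  0.38  0.33  0.71 -0.04  1.67 -1.39] [ 0.2   0.35 -0.92] d [-0.5   0.51  0.76  1.05 -0.74  1.58  0.07] w [ 0.04  0.63  0.75  2.   -0.95  1.06  1.31] [0.615 0.17  0.03 ] z [ 0.2   0.35 -0.92] [ 0.2   0.35 -0.92]
(0.2, 0.75, 0.7) 2 c [-1.62  0.38  0.33  0.71 -0.04  1.67 -1.39] [ 0.2   0.35 -0.92] d [-0.38  0.47  0.55  1.04 -0.62  1.54  0.02] w [ 0.15  0.58  0.6   1.99 -0.87  1.    1.26] [0.615 0.17  0.03 ] z [ 0.2   0.35 -0.92] [ 0.2   0.35 -0.92]
(0.2, 0.75, 0.75) 1 c [-1.55  0.49  0.32  0.42 -0.1   1.85 -1.38] [ 0.2   0.35 -0.92] d [-0.48  0.51  0.74  1.05 -0.72  1.57  0.07] w [ 0.05  0.63  0.73  2.   -0.94  1.05  1.31] [0.615 0.17  0.03 ] z [ 0.2   0.35 -0.92] [ 0.2   0.35 -0.92]
(0.2, 0.75, 0.75) 2 c [-1.55  0.49  0.32  0.42 -0.1   1.85 -1.38] [ 0.2   0.35 -0.92] d [-0.38  0.47  0.54  1.04 -0.62  1.54  0.02] w [ 0.15  0.58  0.6   1.99 -0.87  1.    1.26] [0.615 0.17  0.03 ] z [ 0.2   0.35 -0.92] [ 0.2   0.35 -0.92]
(0.15, 0.9, 0.6) 1 c [-1.63  0.68  0.3   0.46 -0.08  1.64 -1.49] [ 0.2   0.35 -0.92] d [-0.48  0.51  0.72  1.05 -0.72  1.57  0.06] w [ 0.06  0
[... 2019 characters left out ...]
 2 c [-1.86  0.98  1.32  0.21 -1.02  1.7  -1.61] [ 0.2   0.38 -0.9 ] d [-0.64  0.63  1.14  1.06 -1.01  1.69  0.18] w [-0.02  0.7   0.85  1.98 -1.02  1.16  1.37] [0.615 0.17  0.03 ] z [ 0.2   0.38 -0.9 ] [ 0.2   0.38 -0.9 ]
(0.0, 1.1, 0.55) 1 c [-1.85  1.02  1.3   0.21 -1.02  1.5  -1.62] [ 0.2   0.52 -0.83] d [-1.89 -0.5   1.37  1.57  0.27  0.98 -0.53] w [-0.99 -0.5   1.37  2.46  0.69  0.31 -0.36] [0.525 0.139 0.148] z [ 0.54  0.01 -0.84] [ 0.56  0.08 -0.83]
(0.0, 1.1, 0.55) 2 c [-1.85  1.02  1.3   0.21 -1.02  1.5  -1.62] [ 0.2   0.52 -0.83] d [-0.5   0.56  0.91  1.1  -1.02  1.65  0.2 ] w [ 0.12  0.76  0.76  1.9  -1.02  1.31  1.41] [0.615 0.17  0.03 ] z [ 0.2   0.52 -0.83] [ 0.2   0.52 -0.83]
```

A stretch out towards +y (0.15, 1.03, 0.6) and then a swing outside via (0.6, 0.6, 0.5) and (0.8, 0.1, 0.5) gets the good branch with more tilt. I'll drive it.

```bash
python3 -c "
from h import *
go((.5,.35,.6),(.3,.75,.6),(.15,1.03,.6))"
```

```text
tcp [ 0.4965 -0.2108  0.3811] rpy [ 2.938 -0.343  1.573] q [-1.22 -0.49  1.37  1.76  0.12  1.33  0.11] F [0.8 0.4 0.3] w 0.0358 t 8.1
axes x [-0.002  0.942  0.336] y [ 0.979 -0.066  0.191] z [ 0.202  0.329 -0.922]
(0.5, 0.35, 0.6) tool d [ 0.6017  0.0082 -0.0165] len 0.602
(0.3, 0.75, 0.6) tool d [ 0.3771 -0.2223  0.0914] len 0.4472
(0.15, 1.03, 0.6) tool d [ 0.264  -0.1654  0.062 ] len 0.3176
```

```bash
python3 -m pendant '[[0.036,[0.02,0,-0.001],0],[0.036,[0.04,0,-0.001],0],[0.036,[0.04,0.001,-0.001],0],[0.036,[0.04,0.001,-0.001],0],[0.036,[0.04,0.001,-0.001],0]]'
python3 -m pendant '[[0.036,[0.04,0.001,-0.001],0],[0.036,[0.04,0,-0.001],0],[0.036,[0.04,0.001,-0.001],0],[0.036,[0.04,0.001,-0.001],0],[0.036,[0.04,0.001,-0.001],0]]'
python3 -m pendant '[[0.036,[0.04,0.001,-0.001],0],[0.036,[0.04,0,-0.001],0],[0.036,[0.04,0.001,-0.001],0],[0.036,[0.04,0.001,-0.001],0],[0.036,[0.04,0.001,-0.001],0]]'
python3 -c "
from h import *
go((.3,.75,.6),(.15,1.03,.6))"
```

```text
clock: 8.72
tool_pos: [0.4977, -0.0419, 0.4472]
ee_rot: [2.938, -0.343, 1.573]
wrist_force: [-0.2, -1.2, -0.1]
gripper_width: 0.036
clock: 9.35
tool_pos: [0.5, 0.1446, 0.5199]
ee_rot: [2.938, -0.343, 1.573]
wrist_force: [1.0, -0.7, 0.1]
gripper_width: 0.036
clock: 9.98
tool_pos: [0.5025, 0.3312, 0.5925]
ee_rot: [2.938, -0.343, 1.573]
wrist_force: [0.3, 0.7, 0.8]
gripper_width: 0.0361
tcp [0.5025 0.3312 0.5925] rpy [ 2.938 -0.343  1.573] q [-1.17 -0.06  0.55  1.43 -0.12  1.39 -0.65] F [0.3 0.7 0.8] w 0.0361 t 9.975
axes x [-0.002  0.942  0.336] y [ 0.98  -0.066  0.19 ] z [ 0.201  0.33  -0.922]
(0.3, 0.75, 0.6) tool d [ 0.3973 -0.2244  0.0905] len 0.4652
(0.15, 1.03, 0.6) tool d [ 0.264  -0.1653  0.0622] len 0.3176
```

```bash
python3 -m pendant '[[0.036,[0.044,-0.025,0.01],0],[0.036,[0.044,-0.025,0.01],0],[0.036,[0.044,-0.025,0.01],0],[0.036,[0.044,-0.025,0.01],0],[0.036,[0.044,-0.025,0.01],0]]'
python3 -m pendant '[[0.036,[0.044,-0.025,0.01],0],[0.036,[0.044,-0.025,0.01],0],[0.036,[0.044,-0.025,0.01],0],[0.036,[0.044,-0.025,0.01],0]]'
python3 -m pendant '[[0.036,[0.036,-0.022,0.008],0],[0.036,[0.036,-0.022,0.008],0],[0.036,[0.036,-0.022,0.008],0],[0.036,[0.036,-0.022,0.008],0],[0.036,[0.036,-0.022,0.008],0]]'
python3 -c "
from h import *
go((.15,1.03,.6))"
```

```text
clock: 10.6
tool_pos: [0.3886, 0.5634, 0.5963]
ee_rot: [2.938, -0.343, 1.573]
wrist_force: [0.5, 0.8, -0.3]
gripper_width: 0.036
clock: 11.1
tool_pos: [0.2982, 0.7489, 0.5994]
ee_rot: [2.938, -0.343, 1.573]
wrist_force: [-0.4, 0.2, 1.2]
gripper_width: 0.036
clock: 11.72
tool_pos: [0.1983, 0.9319, 0.5976]
ee_rot: [2.939, -0.35, 1.574]
wrist_force: [6.3, -0.6, 3.0]
gripper_width: 0.036
tcp [0.1983 0.9319 0.5976] rpy [ 2.939 -0.35   1.574] q [-1.55  0.82  0.47  0.21 -0.24  1.75 -1.41] F [ 6.3 -0.6  3. ] w 0.036 t 11.725
axes x [-0.003  0.939  0.343] y [ 0.98  -0.066  0.189] z [ 0.2    0.336 -0.92 ]
(0.15, 1.03, 0.6) tool d [ 0.0931 -0.0534  0.0211] len 0.1094
```

```bash
python3 -m pendant '[[0.036,[0.026,-0.012,0.004],0],[0.036,[0.026,-0.012,0.004],0],[0.036,[0.026,-0.012,0.004],0],[0.036,[0.026,-0.012,0.004],0]]'
python3 -c "
from h import *
go((.6,.6,.5),(.8,.1,.5))"
```

```text
clock: 12.22
tool_pos: [0.1554, 0.9802, 0.5735]
ee_rot: [2.925, -0.401, 1.584]
wrist_force: [-0.6, 0.9, -1.1]
gripper_width: 0.0359
tcp [0.1554 0.9802 0.5735] rpy [ 2.925 -0.401  1.584] q [-1.64  0.92  1.14  0.21 -0.86  1.69 -1.4 ] F [-0.6  0.9 -1.1] w 0.0359 t 12.225
axes x [-0.012  0.921  0.39 ] y [ 0.978 -0.071  0.198] z [ 0.21   0.384 -0.899]
(0.6, 0.6, 0.5) tool d [-0.3841  0.4472  0.0137] len 0.5897
(0.8, 0.1, 0.5) tool d [-0.4628  0.2311 -0.1497] len 0.5385
```

```bash
python3 -m pendant '[[0.036,[0.04,-0.005,-0.01],0],[0.036,[0.04,-0.005,-0.01],0],[0.036,[0.04,-0.005,-0.01],0]]'
python3 -c "
from h import *
go((.6,.6,.5),(.8,.1,.5))
from t2 import *
s=sense(); q=s['joint_positions']; A=lambda *w:[np.array(x,float) for x in w]
q=world(q,A((.6,.6,.5)));show(q);q=world(q,A((.8,.1,.5)));show(q);q=world(q,A((.52,-.27,.2),(.5,-.26,.03)));show(q);q=world(q,A((.53,-.14,.03),(.6,.1,.03),(.615,.17,.03)));show(q)
"
```

```text
clock: 12.6
tool_pos: [0.1275, 1.0061, 0.5948]
ee_rot: [2.906, -0.486, 1.605]
wrist_force: [-0.8, -0.3, 0.4]
gripper_width: 0.0359
tcp [0.1275 1.0061 0.5948] rpy [ 2.906 -0.486  1.605] q [-1.68  0.92  1.23  0.21 -0.93  1.62 -1.42] F [-0.8 -0.3  0.4] w 0.0359 t 12.6
axes x [-0.03   0.884  0.467] y [ 0.976 -0.076  0.206] z [ 0.218  0.462 -0.86 ]
(0.6, 0.6, 0.5) tool d [-0.4174  0.4721 -0.0031] len 0.6301
(0.8, 0.1, 0.5) tool d [-0.4479  0.233  -0.1874] len 0.5385
 q [-1.59  0.57  1.27  1.26 -0.87  1.26 -0.42] p [0.6 0.6 0.5] z [ 0.268  0.443 -0.855] x [-0.06  0.89  0.44] elbow [0.04 0.27 0.73] wrist [0.51 0.45 0.79]
 q [-0.65  0.56  1.09  1.17 -1.02  1.58  0.25] p [0.8 0.1 0.5] z [ 0.268  0.443 -0.855] x [-0.06  0.89  0.44] elbow [0.24 0.13 0.73] wrist [ 0.71 -0.05  0.79]
 q [ 0.16  0.66  0.68  1.99 -1.02  1.15  1.45] p [ 0.5  -0.26  0.03] z [ 0.268  0.443 -0.855] x [-0.06  0.89  0.44] elbow [ 0.31 -0.09  0.7 ] wrist [ 0.41 -0.41  0.32]
 q [-0.    0.47 -0.12  2.12 -1.02  0.47  0.79] p [0.615 0.17  0.03 ] z [ 0.268  0.443 -0.855] x [-0.06  0.89  0.44] elbow [ 0.25 -0.01  0.75] wrist [0.52 0.02 0.32]
```

```bash
python3 -m pendant '[[0.036,[-0.02,0.02,0],0],[0.036,[-0.033,0.038,0],0],[0.036,[-0.033,0.038,0],0],[0.036,[-0.033,0.038,0],0],[0.036,[-0.033,0.038,0],0]]'
python3 -m pendant '[[0.036,[-0.033,0.038,0],0],[0.036,[-0.033,0.038,0],0],[0.036,[-0.033,0.038,0],0],[0.036,[-0.033,0.038,0],0],[0.036,[-0.033,0.038,0],0]]'
python3 -m pendant '[[0.036,[-0.033,0.038,0],0],[0.036,[-0.033,0.038,0],0],[0.036,[-0.033,0.035,0],0]]'
python3 -c "
from h import *
go((.8,.1,.5))"
```

```text
clock: 13.22
tool_pos: [0.2972, 0.8609, 0.5605]
ee_rot: [2.907, -0.486, 1.605]
wrist_force: [0.8, 0.3, 0.8]
gripper_width: 0.0365
clock: 13.85
tool_pos: [0.4877, 0.7009, 0.5228]
ee_rot: [2.907, -0.486, 1.606]
wrist_force: [0.9, 1.1, 0.4]
gripper_width: 0.0358
clock: 14.22
tool_pos: [0.5992, 0.6048, 0.4996]
ee_rot: [2.906, -0.486, 1.605]
wrist_force: [0.2, 0.0, -0.2]
gripper_width: 0.0359
tcp [0.5992 0.6048 0.4996] rpy [ 2.906 -0.486  1.605] q [-1.48  0.53  1.18  1.27 -0.86  1.25 -0.37] F [ 0.2  0.  -0.2] w 0.0359 t 14.225
axes x [-0.031  0.884  0.467] y [ 0.976 -0.075  0.206] z [ 0.217  0.462 -0.86 ]
(0.8, 0.1, 0.5) tool d [-0.4521  0.2339 -0.1899] len 0.5433
```

```bash
python3 -m pendant '[[0.02,[-0.038,0.02,-0.016],0],[0.02,[-0.038,0.02,-0.016],0],[0.02,[-0.038,0.02,-0.016],0],[0.02,[-0.038,0.02,-0.016],0],[0.02,[-0.038,0.02,-0.016],0]]'
python3 -m pendant '[[0.02,[-0.038,0.02,-0.016],0],[0.02,[-0.038,0.02,-0.016],0],[0.02,[-0.038,0.02,-0.016],0],[0.02,[-0.038,0.02,-0.016],0],[0.02,[-0.038,0.02,-0.016],0]]'
python3 -m pendant '[[0.02,[-0.038,0.017,-0.015],0],[0.02,[-0.036,0.017,-0.015],0]]'
python3 -c "
from h import *
go((.62,-.29,.3),(.505,-.26,.07))"
```

```text
clock: 14.85
tool_pos: [0.6843, 0.3923, 0.5007]
ee_rot: [2.906, -0.486, 1.606]
wrist_force: [0.2, 0.6, -0.1]
gripper_width: 0.02
clock: 15.48
tool_pos: [0.7703, 0.18, 0.5013]
ee_rot: [2.906, -0.485, 1.606]
wrist_force: [-0.9, 1.1, -0.5]
gripper_width: 0.0197
clock: 15.72
tool_pos: [0.7992, 0.098, 0.4995]
ee_rot: [2.906, -0.485, 1.605]
wrist_force: [0.2, 0.3, 0.0]
gripper_width: 0.02
tcp [0.7992 0.098  0.4995] rpy [ 2.906 -0.485  1.605] q [-0.52  0.55  0.96  1.14 -0.98  1.59  0.28] F [0.2 0.3 0. ] w 0.02 t 15.725
axes x [-0.03   0.884  0.467] y [ 0.976 -0.075  0.206] z [ 0.217  0.461 -0.86 ]
(0.62, -0.29, 0.3) tool d [-0.4306 -0.1868 -0.0464] len 0.4717
(0.505, -0.26, 0.07) tool d [-0.0773 -0.1618  0.1867] len 0.2589
```

```bash
python3 -m pendant '[[0.03,[-0.03,-0.013,-0.003],0],[0.03,[-0.036,-0.016,-0.004],0],[0.03,[-0.036,-0.016,-0.004],0],[0.03,[-0.036,-0.016,-0.004],0],[0.03,[-0.036,-0.016,-0.004],0]]'
python3 -m pendant '[[0.03,[-0.036,-0.016,-0.004],0],[0.03,[-0.036,-0.016,-0.004],0],[0.03,[-0.036,-0.016,-0.004],0],[0.03,[-0.036,-0.016,-0.004],0],[0.03,[-0.036,-0.016,-0.004],0]]'
python3 -m pendant '[[0.03,[-0.036,-0.016,-0.004],0],[0.03,[-0.036,-0.016,-0.004],0]]'
python3 -c "
from h import *
go((.505,-.26,.07),(.505,-.25,.016))"
```

```text
clock: 16.35
tool_pos: [0.7242, -0.0582, 0.4184]
ee_rot: [2.906, -0.485, 1.606]
wrist_force: [1.6, 0.2, -0.8]
gripper_width: 0.0297
clock: 16.98
tool_pos: [0.6474, -0.2204, 0.3351]
ee_rot: [2.907, -0.485, 1.606]
wrist_force: [0.2, -0.2, -0.7]
gripper_width: 0.0303
clock: 17.23
tool_pos: [0.6166, -0.2853, 0.3017]
ee_rot: [2.907, -0.485, 1.606]
wrist_force: [1.4, -0.2, 0.2]
gripper_width: 0.0298
tcp [ 0.6166 -0.2853  0.3017] rpy [ 2.907 -0.485  1.606] q [ 0.01  0.6   0.94  1.52 -0.94  1.59  1.05] F [ 1.4 -0.2  0.2] w 0.0298 t 17.225
axes x [-0.031  0.884  0.466] y [ 0.976 -0.074  0.206] z [ 0.217  0.461 -0.86 ]
(0.505, -0.26, 0.07) tool d [-0.0822 -0.1585  0.1868] len 0.2585
(0.505, -0.25, 0.016) tool d [-0.0163 -0.0119  0.0511] len 0.0549
```

```bash
python3 -m pendant '[[0.036,[-0.014,-0.026,0.031],0],[0.036,[-0.014,-0.026,0.031],0],[0.036,[-0.014,-0.026,0.031],0],[0.036,[-0.014,-0.026,0.031],0],[0.036,[-0.014,-0.026,0.031],0]]'
python3 -m pendant '[[0.036,[-0.012,-0.026,0.031],0],[0.036,[0,0,0],0]]'
python3 - <<'E'
from h import *
go((.507,-.25,.016))
for n in("side","top"):
    s=snapshot(n); cv2.imwrite(f"pics/{n}3.png",s["image"][:,:,::-1])
    print(n,[(t,round(d["p"],2),onz(s,*d["xy"],0)[:2].round(4)) for t in("bottle","spray_can") for d in spot_point(t,n)[:2]])
E
```

```text
clock: 17.85
tool_pos: [0.5256, -0.2644, 0.1083]
ee_rot: [2.907, -0.485, 1.606]
wrist_force: [1.0, -0.7, -0.2]
gripper_width: 0.0358
clock: 18.1
tool_pos: [0.5063, -0.2585, 0.0706]
ee_rot: [2.91, -0.488, 1.603]
wrist_force: [0.1, -0.4, 1.0]
gripper_width: 0.036
tcp [ 0.5063 -0.2585  0.0706] rpy [ 2.91  -0.488  1.603] q [ 0.16  0.65  0.7   1.94 -1.    1.19  1.41] F [ 0.1 -0.4  1. ] w 0.036 t 18.1
axes x [-0.029  0.883  0.469] y [ 0.976 -0.076  0.203] z [ 0.215  0.463 -0.86 ]
(0.507, -0.25, 0.016) tool d [-0.0181 -0.011   0.0511] len 0.0553
side [('bottle', 0.84, array([ 0.5069, -0.1491])), ('spray_can', 0.9, array([0.5023, 0.214 ])), ('spray_can', 0.51, array([0.5927, 0.3778]))]
top [('bottle', 0.84, array([ 0.5081, -0.1459])), ('bottle', 0.8, array([ 0.4112, -0.1304])), ('spray_can', 0.84, array([0.5022, 0.2155]))]
```

View pics/side3.png

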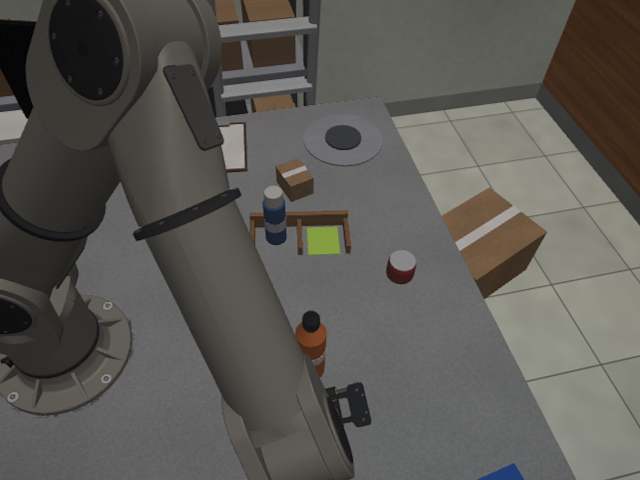

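The side view shows the orange bottle standing at (312,345), the gripper low behind it at (350,405), and the spray can undisturbed. I'll lower the fingers and approach.

```bash
python3 -m pendant '[[0.036,[-0.006,-0.004,0.017],0],[0.036,[-0.006,-0.004,0.017],0],[0.036,[-0.006,-0.003,0.017],0],[0.036,[0.009,-0.001,0.005],0],[0.036,[0.009,-0.001,0.005],0]]'
python3 -m pendant '[[0.036,[0.009,-0.001,0.005],0],[0.036,[0.009,-0.001,0.005],0],[0.036,[0.009,-0.001,0.004],0],[0.036,[0,0,0],0]]'
python3 - <<'E'
from h import *
go((.508,-.18,.016),(.53,-.145,.016))
E
```

```text
clock: 19.02
tool_pos: [0.5086, -0.2302, 0.0174]
ee_rot: [2.906, -0.485, 1.605]
wrist_force: [-0.3, -0.6, 0.0]
gripper_width: 0.0362
clock: 19.52
tool_pos: [0.5077, -0.1993, 0.017]
ee_rot: [2.906, -0.486, 1.605]
wrist_force: [-0.3, -0.1, -0.4]
gripper_width: 0.036
tcp [ 0.5077 -0.1993  0.017 ] rpy [ 2.906 -0.486  1.605] q [ 0.26  0.62  0.44  2.03 -1.01  0.97  1.39] F [-0.3 -0.1 -0.4] w 0.036 t 19.525
axes x [-0.03   0.884  0.467] y [ 0.976 -0.075  0.206] z [ 0.217  0.462 -0.86 ]
(0.508, -0.18, 0.016) tool d [ 0.0166 -0.0014  0.0098] len 0.0194
(0.53, -0.145, 0.016) tool d [0.0303 0.0188 0.0209] len 0.0413
```

```bash
python3 -m pendant '[[0.036,[0.004,0,0.002],0],[0.036,[0.004,0,0.002],0],[0.036,[0.004,-0.001,0.002],0],[0.036,[0.004,0,0.002],0],[0.036,[0.003,0,0.002],0]]'
python3 -m pendant '[[0.036,[0.004,0.002,0.003],0],[0.036,[0.004,0.003,0.003],0],[0.036,[0.004,0.003,0.003],0]]'
python3 - <<'E'
from h import *
go()
for n in("side","top"):
    s=snapshot(n); cv2.imwrite(f"pics/{n}4.png",s["image"][:,:,::-1])
    print(n,[(t,round(d["p"],2),onz(s,*d["xy"],h)[:2].round(4)) for t,h in(("bottle",0),("bottle_upper",.1)) for d in spot_point(t,n)[:2]])
cv2.imwrite("pics/c4.png",cv2.resize(s["image"][200:350,350:550,::-1],(800,600)))
E
```

```text
clock: 20.15
tool_pos: [0.5083, -0.1789, 0.0167]
ee_rot: [2.906, -0.485, 1.604]
wrist_force: [-1.0, -4.1, 1.0]
gripper_width: 0.036
clock: 20.52
tool_pos: [0.5178, -0.1644, 0.0163]
ee_rot: [2.907, -0.485, 1.604]
wrist_force: [-2.8, -3.8, 3.7]
gripper_width: 0.036
tcp [ 0.5178 -0.1644  0.0163] rpy [ 2.907 -0.485  1.604] q [ 0.25  0.59  0.36  2.06 -1.01  0.9   1.34] F [-2.8 -3.8  3.7] w 0.036 t 20.525
axes x [-0.03   0.884  0.466] y [ 0.976 -0.076  0.206] z [ 0.217  0.461 -0.86 ]
side [('bottle', 0.97, array([ 0.5213, -0.1312])), ('bottle_upper', 0.77, array([ 0.5166, -0.1363]))]
top [('bottle', 0.7, array([ 0.5185, -0.1312])), ('bottle', 0.65, array([ 0.407 , -0.1271])), ('bottle_upper', 0.83, array([ 0.5182, -0.1303]))]
```

View pics/c4.png

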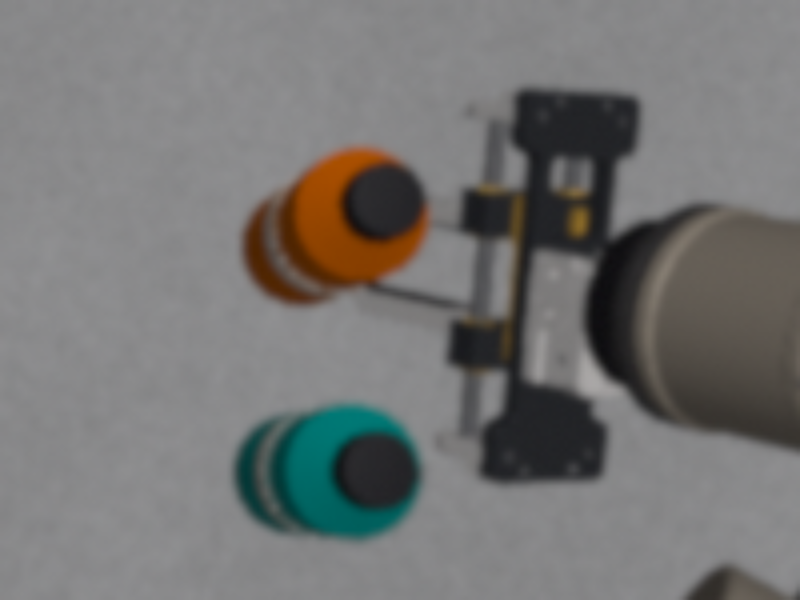

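The top crop shows the bottle in the cradle at crop (340,225), upright, with about 4 N of push. The gripper body's left end, at crop (545,475), is just behind the teal bottle at (340,470). I'll back off slightly and turn the tool 0.2 rad anticlockwise so that end trails, then push to the right-forward past the teal bottle.

```bash
python3 -m pendant '[[0.036,[-0.009,0.005,-0.004],0],[0.036,[-0.004,0.004,-0.005],-0.1],[0.036,[0,0,0],-0.1],[0.036,[0,0,0],0]]'
python3 - <<'E'
from h import *
go((.526,-.165,.020),(.541,-.139,.020),(.556,-.113,.02))
E
```

```text
clock: 21.32
tool_pos: [0.5251, -0.1815, 0.0198]
ee_rot: [2.812, -0.43, 1.818]
wrist_force: [-0.0, 0.6, -0.8]
gripper_width: 0.0359
tcp [ 0.5251 -0.1815  0.0198] rpy [ 2.812 -0.43   1.818] q [ 0.29  0.6   0.33  2.02 -0.97  0.92  1.51] F [-0.   0.6 -0.8] w 0.0359 t 21.325
axes x [-0.222  0.882  0.416] y [0.95  0.1   0.294] z [ 0.218  0.461 -0.86 ]
(0.526, -0.165, 0.02) tool d [0.0145 0.0026 0.0076] len 0.0166
(0.541, -0.139, 0.02) tool d [0.0196 0.0169 0.0153] len 0.03
(0.556, -0.113, 0.02) tool d [0.0196 0.0169 0.0153] len 0.03
```

```bash
python3 -m pendant '[[0.036,[0.005,0.001,0.003],0],[0.036,[0.005,0.001,0.002],0],[0.036,[0.005,0.001,0.003],0],[0.036,[0.004,0.003,0.003],0],[0.036,[0.004,0.003,0.003],0]]'
python3 -m pendant '[[0.036,[0.004,0.003,0.003],0],[0.036,[0.004,0.004,0.003],0],[0.036,[0.004,0.004,0.003],0],[0.036,[0.004,0.004,0.003],0],[0.036,[0.004,0.004,0.003],0]]'
python3 - <<'E'
from h import *
go((.541,-.139,.020),(.556,-.113,.02))
for n in("side","top"):
    s=snapshot(n); cv2.imwrite(f"pics/{n}5.png",s["image"][:,:,::-1])
    print(n,[(t,round(d["p"],2),onz(s,*d["xy"],h)[:2].round(4)) for t,h in(("bottle",0),("bottle_upper",.1)) for d in spot_point(t,n)[:2]])
E
```

```text
clock: 21.95
tool_pos: [0.5315, -0.1532, 0.02]
ee_rot: [2.812, -0.429, 1.818]
wrist_force: [-2.5, -4.3, 2.3]
gripper_width: 0.0359
clock: 22.58
tool_pos: [0.5484, -0.1263, 0.0209]
ee_rot: [2.812, -0.43, 1.819]
wrist_force: [-1.2, -1.4, -1.4]
gripper_width: 0.0358
tcp [ 0.5484 -0.1263  0.0209] rpy [ 2.812 -0.43   1.819] q [ 0.24  0.57  0.25  2.05 -0.99  0.84  1.43] F [-1.2 -1.4 -1.4] w 0.0358 t 22.575
axes x [-0.223  0.881  0.417] y [0.95  0.101 0.294] z [ 0.217  0.461 -0.86 ]
(0.541, -0.139, 0.02) tool d [-0.0099 -0.0086 -0.0067] len 0.0148
(0.556, -0.113, 0.02) tool d [0.0196 0.0169 0.0153] len 0.03
side [('bottle', 0.48, array([ 0.4   , -0.1177])), ('bottle', 0.31, array([0.4981, 0.2139])), ('bottle_upper', 0.86, array([ 0.5379, -0.0981]))]
top [('bottle', 0.97, array([ 0.4088, -0.1247])), ('bottle', 0.72, array([ 0.5411, -0.0867])), ('bottle_upper', 0.86, array([ 0.4038, -0.1282])), ('bottle_upper', 0.67, array([ 0.5356, -0.0837]))]
```

```bash
python3 -m pendant '[[0.036,[0.004,0.003,0.003],0],[0.036,[0.004,0.004,0.003],0],[0.036,[0.004,0.003,0.003],0],[0.036,[0.004,0.004,0.003],0],[0.036,[0.004,0.003,0.003],0]]'
python3 - <<'E'
from h import *
go((.592,.01,.020),(.610,.067,.02))
for n in("side","top"):
    s=snapshot(n)
    print(n,[(t,round(d["p"],2),onz(s,*d["xy"],h)[:2].round(4)) for t,h in(("bottle",0),("bottle_upper",.1)) for d in spot_point(t,n)[:2]])
E
```

```text
clock: 23.5
tool_pos: [0.5634, -0.1, 0.0214]
ee_rot: [2.812, -0.429, 1.819]
wrist_force: [-1.1, -2.3, -2.0]
gripper_width: 0.0362
tcp [ 0.5634 -0.1     0.0214] rpy [ 2.812 -0.429  1.819] q [ 0.22  0.56  0.21  2.05 -0.99  0.8   1.38] F [-1.1 -2.3 -2. ] w 0.0362 t 23.5
axes x [-0.223  0.881  0.416] y [0.95  0.101 0.295] z [ 0.217  0.461 -0.86 ]
(0.592, 0.01, 0.02) tool d [0.09   0.0379 0.0581] len 0.1137
(0.61, 0.067, 0.02) tool d [0.0462 0.0229 0.0302] len 0.0598
side [('bottle', 0.83, array([ 0.4042, -0.1288])), ('bottle_upper', 0.96, array([ 0.4085, -0.1217])), ('bottle_upper', 0.76, array([ 0.5515, -0.0684]))]
top [('bottle', 0.78, array([ 0.5552, -0.0614])), ('bottle', 0.57, array([ 0.4128, -0.1274])), ('bottle_upper', 0.9, array([ 0.5404, -0.0573])), ('bottle_upper', 0.79, array([ 0.4007, -0.1272]))]
```

Bottle is at about (0.554, -0.066), cradled, and the teal bottle hasn't moved. I continue towards the bay mouth at about 65 mm/s.

```bash
python3 -m pendant '[[0.036,[0.005,0.002,0.003],0],[0.036,[0.006,0.003,0.004],0],[0.036,[0.006,0.002,0.004],0],[0.036,[0.006,0.003,0.004],0],[0.036,[0.006,0.002,0.004],0]]'
python3 -m pendant '[[0.036,[0.006,0.003,0.004],0],[0.036,[0.006,0.003,0.004],0],[0.036,[0.006,0.002,0.004],0],[0.036,[0.006,0.003,0.004],0],[0.036,[0.006,0.002,0.004],0]]'
python3 -m pendant '[[0.036,[0.006,0.003,0.004],0],[0.036,[0.006,0.003,0.004],0],[0.036,[0.006,0.002,0.004],0],[0.036,[0.006,0.003,0.004],0],[0.036,[0.006,0.002,0.003],0]]'
python3 - <<'E'
from h import *
go((.610,.067,.02),(.628,.167,.02))
for n in("side","top"):
    s=snapshot(n); cv2.imwrite(f"pics/{n}6.png",s["image"][:,:,::-1])
    print(n,[(t,round(d["p"],2),onz(s,*d["xy"],h)[:2].round(4)) for t,h in(("bottle",0),("bottle_upper",.1)) for d in spot_point(t,n)[:2]])
E
```

```text
clock: 24.42
tool_pos: [0.5724, -0.0644, 0.0207]
ee_rot: [2.812, -0.429, 1.819]
wrist_force: [-2.3, -4.2, 3.0]
gripper_width: 0.0359
clock: 25.05
tool_pos: [0.5826, -0.0277, 0.0199]
ee_rot: [2.811, -0.429, 1.818]
wrist_force: [-0.2, -4.7, 4.7]
gripper_width: 0.0361
clock: 25.68
tool_pos: [0.5921, 0.0091, 0.0197]
ee_rot: [2.812, -0.43, 1.818]
wrist_force: [0.3, -3.3, -0.5]
gripper_width: 0.0364
tcp [0.5921 0.0091 0.0197] rpy [ 2.812 -0.43   1.818] q [ 0.17  0.54  0.02  2.08 -1.    0.64  1.22] F [ 0.3 -3.3 -0.5] w 0.0364 t 25.675
axes x [-0.223  0.881  0.416] y [0.95  0.101 0.294] z [ 0.217  0.461 -0.86 ]
(0.61, 0.067, 0.02) tool d [0.0472 0.0229 0.0303] len 0.0606
(0.628, 0.167, 0.02) tool d [0.0841 0.0272 0.05  ] len 0.1016
side [('bottle', 0.98, array([ 0.4034, -0.1248])), ('bottle', 0.74, array([0.6209, 0.1841])), ('bottle_upper', 0.68, array([ 0.4063, -0.1232]))]
top [('bottle', 0.89, array([ 0.4062, -0.1264])), ('bottle', 0.63, array([0.5904, 0.0496])), ('bottle_upper', 0.95, array([ 0.4065, -0.1319])), ('bottle_upper', 0.77, array([0.5852, 0.0435]))]
```

View pics/top6.png

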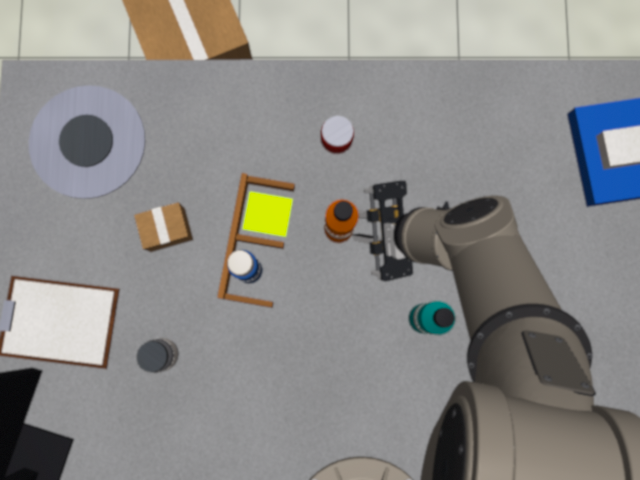

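The top view shows the bottle upright at (341,222), in front of the lime bay (268,214). The teal bottle, the can and the tin are undisturbed. I keep pushing.

```bash
python3 -m pendant '[[0.036,[0.005,0.002,0.003],0],[0.036,[0.005,0.003,0.003],0],[0.036,[0.005,0.002,0.004],0],[0.036,[0.005,0.003,0.003],0],[0.036,[0.006,0.002,0.004],0]]'
python3 -m pendant '[[0.036,[0.005,0.003,0.003],0],[0.036,[0.005,0.003,0.003],0],[0.036,[0.006,0.002,0.004],0],[0.036,[0.005,0.003,0.003],0]]'
python3 -m pendant '[[0.036,[0.005,0.002,0.003],0],[0.036,[0.006,0.002,0.003],0],[0.036,[0.006,0.001,0.004],0],[0.036,[0.006,0.002,0.003],0],[0.036,[0.006,0.002,0.004],0]]'
python3 - <<'E'
from h import *
go((.628,.167,.02))
for n in("side","top"):
    s=snapshot(n)
    print(n,[(t,round(d["p"],2),onz(s,*d["xy"],h)[:2].round(4)) for t,h in(("bottle",0),("bottle_upper",.1),("spray_can",0)) for d in spot_point(t,n)[:2]])
E
```

```text
clock: 26.6
tool_pos: [0.6017, 0.0409, 0.0196]
ee_rot: [2.811, -0.429, 1.818]
wrist_force: [-0.4, -4.2, 2.3]
gripper_width: 0.0358
clock: 27.1
tool_pos: [0.61, 0.0668, 0.0202]
ee_rot: [2.812, -0.43, 1.819]
wrist_force: [-0.1, -2.2, -2.2]
gripper_width: 0.036
clock: 27.72
tool_pos: [0.6158, 0.1009, 0.0205]
ee_rot: [2.812, -0.429, 1.818]
wrist_force: [-0.6, -5.4, 1.2]
gripper_width: 0.0362
tcp [0.6158 0.1009 0.0205] rpy [ 2.812 -0.429  1.818] q [ 0.08  0.54 -0.09  2.06 -1.01  0.52  1.07] F [-0.6 -5.4  1.2] w 0.0362 t 27.725
axes x [-0.223  0.881  0.416] y [0.95  0.101 0.295] z [ 0.218  0.461 -0.86 ]
(0.628, 0.167, 0.02) tool d [0.0553 0.0181 0.0335] len 0.0672
side [('bottle', 0.75, array([ 0.4024, -0.1296])), ('bottle', 0.26, array([0.7745, 0.0488])), ('bottle_upper', 0.93, array([ 0.4036, -0.1249])), ('spray_can', 0.47, array([0.5012, 0.2136]))]
top [('bottle', 0.84, array([0.6137, 0.1344])), ('bottle', 0.72, array([ 0.4104, -0.1265])), ('bottle_upper', 0.92, array([0.61  , 0.1422])), ('spray_can', 0.7, array([0.5063, 0.224 ]))]
```

```bash
python3 -m pendant '[[0.036,[0.005,0.002,0.003],0],[0.036,[0.006,0.002,0.003],0],[0.036,[0.005,0.001,0.003],0],[0.036,[0.006,0.002,0.004],0],[0.036,[0.005,0.002,0.003],0]]'
python3 -m pendant '[[0.036,[0.005,0.002,0.003],0],[0.036,[0.005,0.001,0.003],0],[0.036,[0.004,0.001,0.003],0],[0.036,[0.004,0.001,0.002],0]]'
python3 -m pendant '[[0.036,[0.003,0.001,0.002],0],[0.036,[0.002,0.001,0.001],0]]'
python3 - <<'E'
from h import *
go((.628,.167,.02),(.6295,.175,.02))
for n in("side","top"):
    s=snapshot(n); cv2.imwrite(f"pics/{n}7.png",s["image"][:,:,::-1])
    print(n,[(t,round(d["p"],2),onz(s,*d["xy"],h)[:2].round(4)) for t,h in(("bottle",0),("bottle_upper",.1),("spray_can",0)) for d in spot_point(t,n)[:2]])
cv2.imwrite("pics/c7.png",cv2.resize(s["image"][150:300,200:400,::-1],(800,600),interpolation=cv2.INTER_CUBIC))
E
```

```text
clock: 28.75
tool_pos: [0.6219, 0.1331, 0.0206]
ee_rot: [2.812, -0.43, 1.819]
wrist_force: [-0.4, -3.9, 0.4]
gripper_width: 0.0362
clock: 29.25
tool_pos: [0.6251, 0.1542, 0.0201]
ee_rot: [2.812, -0.429, 1.818]
wrist_force: [-0.0, -3.9, 1.4]
gripper_width: 0.0362
clock: 29.5
tool_pos: [0.6263, 0.1603, 0.0201]
ee_rot: [2.812, -0.43, 1.819]
wrist_force: [-0.4, -3.3, 1.1]
gripper_width: 0.0357
tcp [0.6263 0.1603 0.0201] rpy [ 2.812 -0.43   1.819] q [ 0.    0.55 -0.13  2.04 -1.01  0.46  0.97] F [-0.4 -3.3  1.1] w 0.0357 t 29.5
axes x [-0.223  0.881  0.416] y [0.95  0.101 0.294] z [ 0.217  0.461 -0.86 ]
(0.628, 0.167, 0.02) tool d [0.0055 0.0023 0.0036] len 0.007
(0.6295, 0.175, 0.02) tool d [0.0067 0.0022 0.004 ] len 0.0081
side [('bottle', 0.77, array([ 0.3979, -0.1236])), ('bottle', 0.62, array([0.3393, 0.388 ])), ('bottle_upper', 0.81, array([ 0.407, -0.12 ])), ('spray_can', 0.79, array([0.4986, 0.2138]))]
top [('bottle', 0.81, array([0.6208, 0.1939])), ('bottle_upper', 0.81, array([0.6186, 0.198 ])), ('spray_can', 0.87, array([0.4988, 0.2211]))]
```

View pics/c7.png

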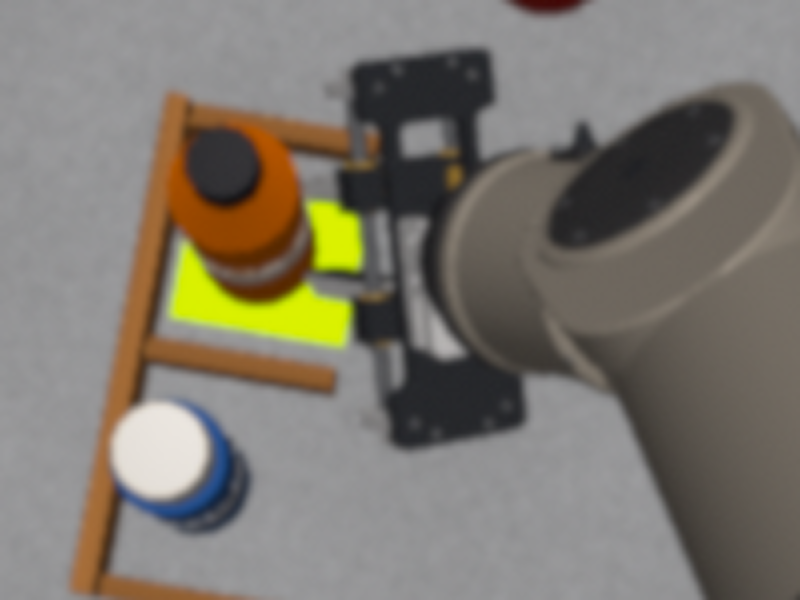

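The bottle is in the bay at crop (255,230), a few mm short of the board. I creep until the force rises.

```bash
python3 -m pendant '[[0.036,[0.0014,0.0004,0.0008],0],[0.036,[0.0014,0.0004,0.0008],0],[0.036,[0.0014,0.0004,0.0008],0]]'
python3 -m pendant '[[0.036,[0.0014,0.0004,0.0008],0],[0.036,[0.0014,0.0004,0.0008],0]]'
```

```text
clock: 30.28
tool_pos: [0.6271, 0.1649, 0.0201]
ee_rot: [2.812, -0.429, 1.818]
wrist_force: [-0.1, -3.1, 1.0]
gripper_width: 0.0361
clock: 30.52
tool_pos: [0.6276, 0.1683, 0.0201]
ee_rot: [2.812, -0.429, 1.818]
wrist_force: [-0.4, -2.6, 1.4]
gripper_width: 0.0361
```

```bash
python3 -m pendant '[[0.036,[0.0014,0.0004,0.0008],0],[0.036,[0.0014,0.0004,0.0008],0]]'
python3 -m pendant '[[0.036,[0.0014,0.0004,0.0008],0]]'
python3 -m pendant '[[0.036,[0.0014,0.0004,0.0008],0]]'
```

```text
clock: 30.78
tool_pos: [0.628, 0.1717, 0.0202]
ee_rot: [2.812, -0.429, 1.819]
wrist_force: [-0.1, -3.2, -0.6]
gripper_width: 0.0362
clock: 30.9
tool_pos: [0.6282, 0.1733, 0.0202]
ee_rot: [2.812, -0.43, 1.818]
wrist_force: [-0.1, -2.9, -0.7]
gripper_width: 0.0358
clock: 31.02
tool_pos: [0.6285, 0.1744, 0.0201]
ee_rot: [2.812, -0.429, 1.818]
wrist_force: [-2.9, -10.0, 3.2]
gripper_width: 0.0364
```

```bash
python3 -m pendant '[[0.036,[0.0006,0.0002,0.0003],0],[0.036,[0,0,0],0]]'
python3 - <<'E'
from h import *
go((.6265,.1645,.02),(.60,.05,.02))
s=snapshot("top"); 
for n in("side","top"):
    s=snapshot(n); print(n,[(t,round(d["p"],2),onz(s,*d["xy"],h)[:2].round(4)) for t,h in(("bottle",0),("bottle_upper",.1),("spray_can",0)) for d in spot_point(t,n)[:2]])
E
```

```text
clock: 31.28
tool_pos: [0.6286, 0.1744, 0.0201]
ee_rot: [2.812, -0.428, 1.817]
wrist_force: [-3.1, -9.0, 3.0]
gripper_width: 0.0363
tcp [0.6286 0.1744 0.0201] rpy [ 2.812 -0.428  1.817] q [-0.02  0.55 -0.14  2.04 -1.01  0.45  0.95] F [-3.1 -9.   3. ] w 0.0363 t 31.275
axes x [-0.222  0.882  0.416] y [0.95  0.101 0.294] z [ 0.218  0.46  -0.861]
(0.6265, 0.1645, 0.02) tool d [-0.0083 -0.003  -0.005 ] len 0.0102
(0.6, 0.05, 0.02) tool d [-0.0951 -0.0367 -0.0585] len 0.1175
side [('bottle', 0.88, array([ 0.4068, -0.1247])), ('bottle_upper', 0.66, array([ 0.4087, -0.1279])), ('spray_can', 0.65, array([0.5001, 0.2107]))]
top [('bottle', 0.85, array([0.6214, 0.21  ])), ('bottle_upper', 0.94, array([0.6205, 0.2089])), ('bottle_upper', 0.31, array([0.5997, 0.1899])), ('spray_can', 0.62, array([0.5016, 0.2173]))]
```

The push stalled at about 10 N, so the bottle stands against the board. I withdraw gently.

```bash
python3 -m pendant '[[0.036,[-0.004,-0.0013,-0.0025],0],[0.036,[-0.006,-0.002,-0.004],0],[0.036,[-0.012,-0.004,-0.008],0],[0.036,[-0.016,-0.006,-0.01],0],[0.036,[-0.02,-0.008,-0.012],0]]'
python3 -m pendant '[[0.036,[-0.02,-0.008,-0.012],0],[0.036,[-0.02,-0.008,-0.012],0],[0.036,[-0.01,-0.004,-0.006],0],[0.036,[0,0,0],0]]'
python3 - <<'E'
from h import *
np.set_printoptions(precision=4,suppress=True)
go()
o=[]
for n in("side","top"):
    s=snapshot(n); print(n,[(t,round(d["p"],2),onz(s,*d["xy"],h)[:2].round(4)) for t,h in(("bottle",0),("bottle_upper",.1),("spray_can",0),("grease_tin",0),("jar",0),("carton",0)) for d in spot_point(t,n)[:2]])
    i=s["image"].astype(int);v,u=np.mgrid[0:480,0:640];z=s["z_map"];K=s["mtx"]
    X=np.stack([(u-K[0,2])/K[0,0]*z,-(v-K[1,2])/K[1,1]*z,-z],-1)@s["T"][:3,:3].T+s["T"][:3,3]
    for a,b in((.01,.07),(.1,.15),(.205,.22)):
        m=(X[...,2]>a)&(X[...,2]<b)&(np.hypot(X[...,0]-.62,X[...,1]-.2)<.045)&((i[...,0]>i[...,2]+50)if a<.2 else True); p=X[m]; print(a,len(p),p.mean(0) if len(p) else "")
    m=(X[...,2]>.036)&(X[...,2]<.05)&(X[...,1]>.2)&(X[...,1]<.3)&(abs(X[...,0]-.56)<.15)&(i[...,0]>i[...,2]+15)&(i[...,0]<150)
    c=s["image"][150:300,200:400] if n=="top" else s["image"][160:310,230:430]; o.append(cv2.resize(c[:,:,::-1],(400,300),interpolation=cv2.INTER_CUBIC))
cv2.imwrite("pics/c8.png",np.hstack(o))
E
```

```text
clock: 32.35
tool_pos: [0.613, 0.1038, 0.0213]
ee_rot: [2.812, -0.429, 1.818]
wrist_force: [-0.2, 0.0, -0.5]
gripper_width: 0.0362
clock: 32.85
tool_pos: [0.599, 0.0444, 0.0203]
ee_rot: [2.812, -0.429, 1.817]
wrist_force: [0.7, 0.4, -0.7]
gripper_width: 0.0358
tcp [0.599  0.0444 0.0203] rpy [ 2.812 -0.429  1.817] q [ 0.19  0.53 -0.1   2.08 -0.96  0.56  1.13] F [ 0.7  0.4 -0.7] w 0.0358 t 32.85
axes x [-0.221  0.882  0.416] y [0.95  0.1   0.294] z [ 0.218  0.461 -0.86 ]
side [('bottle', 0.82, array([ 0.3981, -0.1282])), ('bottle', 0.71, array([0.6267, 0.1986])), ('bottle_upper', 0.97, array([ 0.4021, -0.1214])), ('bottle_upper', 0.85, array([0.6207, 0.2008])), ('grease_tin', 0.77, array([0.772, 0.049])), ('carton', 0.93, array([0.5847, 0.3787]))]
0.01 26 [0.6405 0.1818 0.0526]
0.1 48 [0.6366 0.1822 0.1247]
0.205 117 [0.6224 0.203  0.2082]
top [('bottle', 0.84, array([ 0.4088, -0.1287])), ('bottle', 0.77, array([0.6229, 0.2137])), ('bottle_upper', 0.97, array([0.6222, 0.2061])), ('bottle_upper', 0.76, array([ 0.4   , -0.1309])), ('spray_can', 0.85, array([0.5006, 0.2201])), ('spray_can', 0.65, array([0.776, 0.044])), ('grease_tin', 0.93, array([0.7777, 0.0463])), ('jar', 0.98, array([0.333 , 0.3886])), ('carton', 0.57, array([0.5794, 0.3901]))]
0.01 185 [0.6023 0.2048 0.0389]
0.1 124 [0.6008 0.1928 0.131 ]
0.205 283 [0.621  0.2045 0.2096]
```

View pics/c8.png

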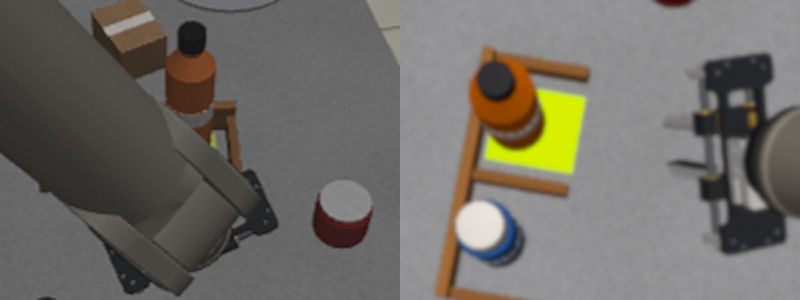

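```bash
python3 -c "
from bench import *
print(sense()['wrist_force'].round(1)); print(close_job())"
```

```text
[ 0.3  0.8 -0.9]
the job is handed in; nothing more can be done
None
```

The orange bottle now stands upright in the lime-card bay against the back board, and I handed the job in at about 33 s.

**How it was done:** A vertical gripper would have hit the bottle's upper part, so I leaned the tool about 31° by driving the arm to the edge of its reach. I then pushed the bottle from behind between the two fingertips, roughly 15–30 mm up, with about 3–6 N. I steered it past the teal look-alike and straight into the bay.

**Last checks:**
- **Against the board:** the push stalled at about 10 N and the fingertips stopped advancing. I did not measure the gap to the board directly.
- **Position and uprightness:** after withdrawing, the cap is at (0.621, 0.204). The top-view networks put the bottle at about (0.622, 0.21), in line with the bay's middle.
- **Other goods:** the teal bottle, can, jar and tin read within about 10 mm of where they started, which is the networks' scatter.
- **Robot:** it is clear of everything, with no force at the wrist.

**What disagreed:**
- An early mid-air move ran into joint limits, and the wrist reading jumped to about 90 N without contact. The limit is 120 N.
- Network estimates of the bottle's base differ by up to 15 mm between the two views.
- The carton reads up to 13 mm off its first reading, though the arm never came near it.
- My early board measurement put the face about 6 mm nearer than where the push stalled.

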